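# Set the polariser ring to its mark, then open the shutter

### The job

On the polariser housing, push the upright tab of the ring's lever round the scale until the lever stands over the middle of the small dark metal clip on the rim; only then push the tab of the shutter blade so that the blade swings off the glass as far as it goes. Just push with the fingertips: do not pinch the tabs, do not shove or lift the housing or shift the clip, and leave the things around it where they are. Finish with the lever still on the clip and the robot clear.

Things in the scene. Friction and masses are not known exactly. Their poses are not given: they have to be found in the camera images.
- mount: polariser housing: grey-painted steel base plate 150 x 150 mm, top at z = 20 mm, with a bare-metal scale disc (radius 72 mm, top at z = 34 mm) on it. It stands loose on four rubber feet, weighs about 4 kg, and slides if pushed with more than some 15 N. Origin: on the vertical axis of the ring, at table height. In its own frame (z up) the scale with its black marks (one each 5 degrees, long ones each 15) lies round the -x side, which roughly faces the robot.
- ring (a joint): angle of the polariser ring (black, radius 46 mm, top at z = 49 mm, glass in its middle) in rad, -1.1 to 1.1. It bears a radial steel lever arm 6 mm wide at z = 41 to 48 mm, ending in an upright black tab. At 0 the lever points along the housing's own -x; positive is anticlockwise seen from above. It turns with about 1.2 N at the tab and stays where it is left.
- lever_tab (a point): centre of the tab at the end of the ring's lever, 98 mm from the ring's axis, at z = 51 mm. The tab is 16 mm radially, 10 mm along the arc and 30 mm high (z = 36 to 66 mm).
- lever_mark (a point): point on the centre line of the lever arm, 78 mm from the ring's axis, z = 41 mm.
- clip (a joint): angle in rad of the small dark metal clip on the rim of the scale, counted just as for the ring: the lever is on the clip when joint ring equals joint clip. The clip marks the wanted setting; it is stiff (6 N) and must stay.
- clip_mark (a point): middle of the clip, 78 mm from the ring's axis. The clip is 18 mm wide along the arc, lies from 62 to 85 mm from the axis with a point towards it, top at z = 37 mm: the lever arm passes 3 mm above it.
- shutter (a joint): angle in rad of the shutter, a dark steel blade (4 mm thick, z = 58 to 62 mm) that turns level about a post on the housing: 0 = its 58 mm disc covers the ring's glass, 1.3 = swung clear against its stop. Positive is anticlockwise seen from above. Turns with about 0.9 N at its tab and stays where it is left.
- shutter_post (a point): pivot of the shutter: in the housing's frame 60 mm along +x and 60 mm along +y from the ring's axis, z = 60 mm. Post and hub end at z = 66 mm.
- shutter_tab (a point): centre of the upright black tab at the free end of the shutter blade, 116 mm from the pivot, z = 80 mm. At joint 0 it lies from the pivot along (-1, -1) in the housing's frame, so past the ring's axis. The tab is 14 mm along the blade, 10 mm across it and 36 mm high (z = 62 to 98 mm).
- lever_half_l: half of the lever's tab, 5 mm thick: the side that is met when pushing anticlockwise (seen from above); origin at the tab's centre.
- lever_half_r: the other half of the lever's tab, met when pushing clockwise; origin at the tab's centre.
- shutter_half_l: half of the shutter's tab, 5 mm thick: the side that is met when pushing anticlockwise (opening); origin at the tab's centre.
- shutter_half_r: the other half of the shutter's tab, met when pushing clockwise; origin at the tab's centre.
- vial: bystander: a small capped glass vial, 28 mm across, 55 mm tall, upright, standing beside the housing, some 155 mm from the ring's axis; origin at the centre of its underside
- lens_cell: bystander: a black round lens cell lying flat, 40 mm across, 16 mm tall, on the other side of the housing; origin at the centre of its underside
- post_holder: bystander: a bare optical post on a small foot, 50 x 25 mm, 69 mm tall, beyond the housing; origin at the centre of its underside
- bottle: bystander: a white bottle, 64 mm across, 150 mm tall; origin at the centre of its underside
- tube_rack: bystander: a rack 70 x 200 mm with five capped tubes, 109 mm tall; origin at the centre of its underside
- pipette: bystander: a pipette lying down, about 265 mm long; origin at the centre of its underside
- driver: bystander: a screwdriver lying down, 170 mm long; origin on the table under its middle
There are look-alikes about, which are no part of the job. There is more than one size of the mount; the job needs the largest.

How it is judged:
By the outcome, as a careful person would: the job done as asked, in the order asked, and still so for the second after the job is handed in, with the robot touching nothing.
It also fails if it takes over 64 s, if anything falls off the work surface, if the arm or the gripper's body presses on something with over 40 N, if the wrist force passes 120 N, or if a joint passes its speed limit or range.

### The arm

A 6-joint arm with a two-finger parallel gripper is mounted at the origin on the work surface. World frame = base frame: x ahead of the robot, y to its left, z up, the work surface at z = 0. Lengths are in m, angles in rad, forces in N, time in s.
With the tool pointing down it reaches from about 0.3 to 0.825 m from the base axis. Payload 5.4 kg.
Tool frame: the origin (TCP) lies at the very end of the fingers, on their centre line; the grasp point (between the pads) lies 19 mm behind it; z points along the fingers, y is the direction in which the jaws open and shut (so a half turn about z gives the same grasp; the last joint's range is limited). The gripper opens to 92 mm and grips with 3 to 60 N. Pads are 20 mm wide; open, the fingers measure 128 mm over their backs; the gripper's body (75 mm by 189 mm) begins 69 mm behind the grasp point.
Start: joints at [-1.325, 0.158, 1.597, -0, 1.386, -0.21], TCP at [0.253, -0.516, 0.193] pointing down, gripper open.
Joint ranges: [-2.91, 2.91], [-0.94, 2.29], [0.18, 2.7], [-1.29, 4.43], [0.17, 2.64], [-3, 3]. Speed limits (rad/s): [2.57, 2.57, 3.14, 3.14, 3.14, 3.14].

### API

Orientations are given as [roll, pitch, yaw] about the fixed x, y, z axes, in that order (R = Rz(yaw) Ry(pitch) Rx(roll)).
In Python, from rig import env gives the robot as it stands.
- The arm moves only by the shell command python3 -m creep 'ROWS' [FORCE]. ROWS is JSON, a list of rows, each an object with "turn": the turn, a rotation vector about the world's x, y, z in rad, a list of three; "travel": the shift along the world's x, y, z in m, a list of three; "hand": the opening in per cent of the stroke, from 0 (shut) to 100 (fully open). In form: [{"turn": [ax, ay, az], "travel": [dx, dy, dz], "hand": hand}, ...]. A call has 1 to 12 rows; each row is the pose to reach, as a shift and turn from the pose commanded when the call began; what a row does not reach only later rows make up. A row lasts 1/12 s, in which the tool goes at most 41.7 mm and 7.16 degrees, less where a joint would pass 70% of its speed; a pose out of reach is approached as far as the arm can. A call with a gripper value outside its range is refused whole. The fingers move at their own pace and stop on an object; FORCE is the grip in N (left out, the last holds). Time passes only in rows, so rows that repeat a pose let the fingers close. It gives the time, the measured TCP pose, the force and the opening at its end, in the units of the state.
- env.state(): the state, without advancing time (a new reading comes with each control period).
- env.read_camera(name): name is "scene" or "top" or "wrist"; returns a dict with "image" (400x640x3 uint8, red, green, blue), "fx", "fy", "cx", "cy" (pixels), "camera_from_world" (4x4, takes a point from world to camera coordinates); the wrist camera has in their place "tool_from_camera" (4x4, takes a point from camera to tool coordinates, whose origin is the TCP and whose axes are the flange's). Camera axes: x right, y up, looking along -z (the intrinsics and any distortion apply to the point x, -y, -z); pixel columns grow to the right and rows downward; lengths in m; the calibration is good to about 2 mm. The wrist camera is an equidistant fisheye: a pixel r from the principal point sees the ray r / f radians off the axis. A picture is of the moment at which its call begins: read the wrist's pose just before it. There is no depth.
- env.close_job(): hands the job in, once; it reports no verdict.
The state is a dict: "time": time; "q": joint angles; "qvel": joint speeds; "tau": joint torques, N m; "tool_pos": TCP position; "eef_rot": TCP orientation; "ft_force": force on the tool from outside, world axes, zero at the start; "ft_torque": the same for the moment, N m; "gripper_width": finger opening in m.
Only numpy, scipy, OpenCV 4.12 (cv2) and the standard library are available. Lean on these libraries where they do the work, as an engineer would, in place of code of your own. Each camera call takes 0.05 s, during which the arm holds its last target.

## Working session

There is one attempt and no reset: what is moved stays moved. The work goes in short steps, Python scripts to look and compute and a shell command to move; the robot and the scene stay as the last step left them, time stands still between calls to the robot, and variables do not carry over. Pictures are saved under pics/ and viewed, and the job is handed in when it is done.

```bash
ls; mkdir -p pics; python3 - <<'E'
from rig import env
import cv2
s=env.state();print(s)
for n in ["scene","top","wrist"]:
    c=env.read_camera(n)
    cv2.imwrite(f"pics/a_{n}.png",c["image"][:,:,::-1])
    print(n,{k:v for k,v in c.items() if k!="image"})
E
```

```text
pics
{'time': 0.0, 'q': array([-1.32509139e+00,  1.59055890e-01,  1.59823357e+00, -9.14131496e-06,
        1.38619921e+00, -2.10105481e-01]), 'qvel': array([-1.73194745e-03,  2.19102177e-05, -5.78449266e-05,  6.36293459e-04,
        1.13245126e-04,  6.41370521e-04]), 'tau': array([ 1.95738416e-03, -3.85561609e+01, -3.22110021e+01,  7.03260256e-02,
        3.76079371e-02, -1.27799426e-04]), 'tool_pos': array([ 0.25291764, -0.51564112,  0.19201445]), 'eef_rot': array([-3.13973645e+00, -3.86654474e-04,  4.55811742e-01]), 'ft_force': array([0.47422371, 0.08324463, 0.48169005]), 'ft_torque': array([-0.05033329, -0.00410862, -0.03125737]), 'gripper_width': 0.09193044920528246}
scene {'fx': 407.35016366372446, 'fy': 407.35016366372446, 'cx': 324.976154591802, 'cy': 200.26504712392193, 'camera_from_world': array([[ 0.75971083,  0.65025164,  0.00350151, -0.39716473],
       [-0.3732701 ,  0.43168212,  0.82116989,  0.14827617],
       [ 0.53245553, -0.62515866,  0.57067307, -1.46119636],
       [ 0.        ,  0.        ,  0.        ,  1.        ]])}
top {'fx': 390.1011610763305, 'fy': 390.1011610763305, 'cx': 323.11605330055494, 'cy': 203.74769838611888, 'camera_from_world': array([[ 0.02716304, -0.99928771, -0.02619638, -0.00661387],
       [ 0.99821931,  0.02572312,  0.05381933, -0.53508786],
       [-0.05310715, -0.02761163,  0.99820701, -1.34713732],
       [ 0.        ,  0.        ,  0.        ,  1.        ]])}
wrist {'fx': 309.70691628693146, 'fy': 309.70691628693146, 'cx': 320.66202795541255, 'cy': 204.90836020315112, 'tool_from_camera': array([[-8.79400026e-06,  9.54556608e-01,  2.98029667e-01,
         8.52147727e-02],
       [ 1.00000000e+00,  1.73378349e-05, -2.60240690e-05,
        -3.01984124e-04],
       [-3.00086362e-05,  2.98029667e-01, -9.54556607e-01,
        -1.91809803e-01],
       [ 0.00000000e+00,  0.00000000e+00,  0.00000000e+00,
         1.00000000e+00]])}
```

View pics/a_scene.png

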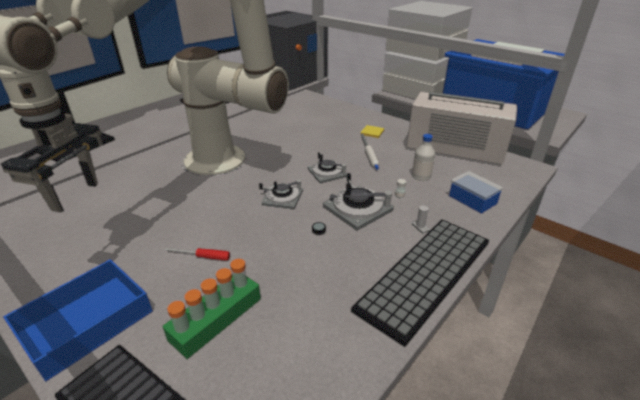

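View pics/a_top.png

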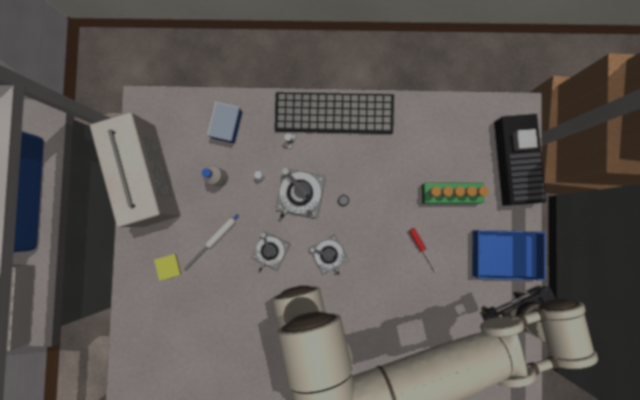

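View pics/a_wrist.png

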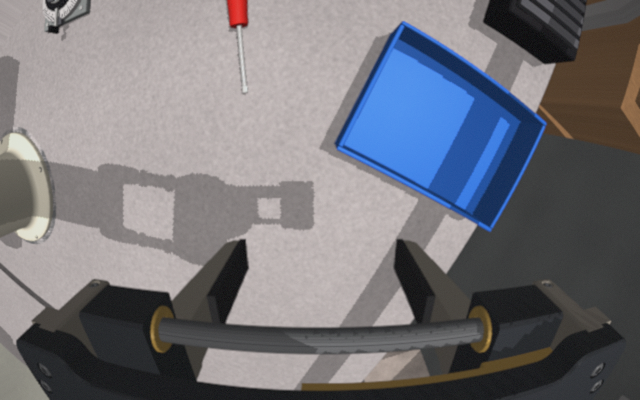

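Candidates for the mount in the top view are (301,192), the largest, and two smaller look-alikes at (270,250) and (328,254). In the scene view they are at (358,200), (327,168) and (283,192). The largest is the one at (301,192); I'll check it in a crop.

```bash
cat > h.py <<'E'
import numpy as np, cv2
from scipy.spatial.transform import Rotation as R
def ray(c,u,v,T=None):
    if "camera_from_world" in c:
        M=np.linalg.inv(c["camera_from_world"])
        d=np.array([(u-c["cx"])/c["fx"],-(v-c["cy"])/c["fy"],-1.])
    else:
        M=T@c["tool_from_camera"]
        x=(u-c["cx"])/c["fx"];y=(v-c["cy"])/c["fy"];r=np.hypot(x,y)+1e-12
        d=np.array([x/r*np.sin(r),-y/r*np.sin(r),-np.cos(r)])
    d=M[:3,:3]@d
    return M[:3,3],d/np.linalg.norm(d)
def onz(c,u,v,z,T=None):
    o,d=ray(c,u,v,T);return o+d*(z-o[2])/d[2]
def proj(c,p,T=None):
    p=np.append(p,1)
    if "camera_from_world" in c:
        q=c["camera_from_world"]@p
        return np.array([c["cx"]+c["fx"]*q[0]/-q[2],c["cy"]-c["fy"]*q[1]/-q[2]])
    q=np.linalg.inv(T@c["tool_from_camera"])@p
    x,y,z=q[0],-q[1],-q[2];th=np.arctan2(np.hypot(x,y),z);r=np.hypot(x,y)
    return np.array([c["cx"]+c["fx"]*th*x/r,c["cy"]+c["fy"]*th*y/r])
def toolT(s):
    T=np.eye(4);T[:3,:3]=R.from_euler('xyz',s["eef_rot"]).as_matrix();T[:3,3]=s["tool_pos"];return T
def crop(img,x0,y0,x1,y1,k,name):
    cv2.imwrite(name,cv2.resize(img[y0:y1,x0:x1,::-1],None,fx=k,fy=k,interpolation=cv2.INTER_CUBIC))
E
python3 - <<'E'
from rig import env
from h import *
c=env.read_camera("top")
crop(c["image"],240,140,360,280,5,"pics/b_top.png") 
for n,u,v,z in [("big",301,192,.049),("s1",270,250,.03),("s2",328,254,.03),("vial",258,175,.055),("cell",344,200,.016),("post",289,140,.06),("bottle",213,177,.1)]: print(n,onz(c,u,v,z))
c=env.read_camera("scene")
crop(c["image"],250,140,450,250,4,"pics/b_scene.png") 
E
```

```text
big [0.57140812 0.08313388 0.049     ]
s1 [0.37024935 0.18551255 0.03      ]
s2 [ 0.36237921 -0.01429345  0.03      ]
vial [0.62543614 0.23141101 0.055     ]
cell [ 0.54992659 -0.0648727   0.016     ]
post [0.74730075 0.12856132 0.06      ]
bottle [0.60967725 0.37171581 0.1       ]
```

View pics/b_top.png

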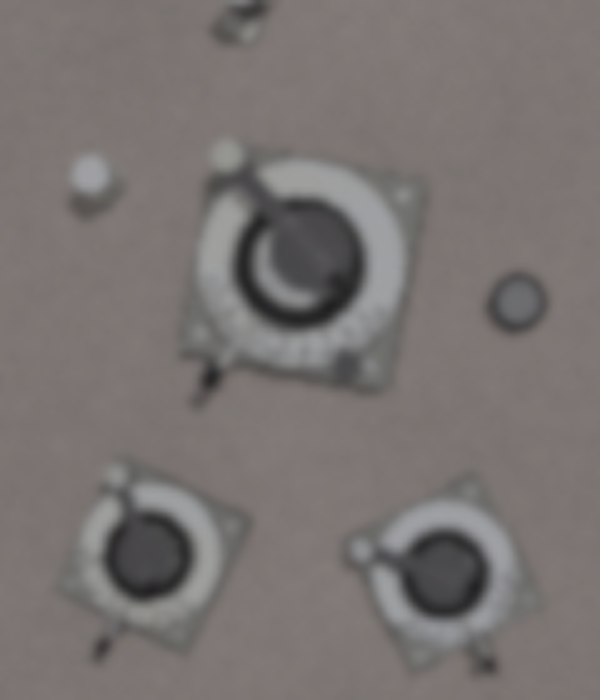

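View pics/b_scene.png

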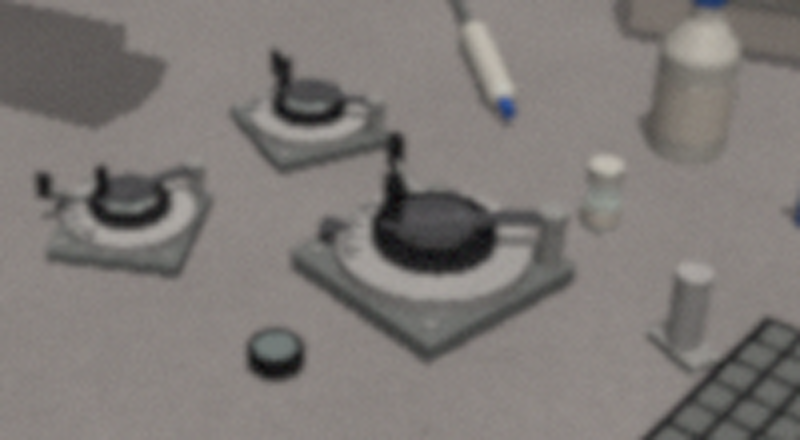

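The crop confirms the big mount at (301,192). Its shutter post is top-left at about (286,171), the lever tab at about (282,216) and the clip at about (309,212). So the lever must go anticlockwise, toward -y at the front. I'll close the fingers and move the wrist camera over it.

```bash
python3 -m creep '[{"turn":[0,0,-0.04],"travel":[0.01,0.04,0.01],"hand":0},{"turn":[0,0,-0.08],"travel":[0.02,0.08,0.02],"hand":0},{"turn":[0,0,-0.12],"travel":[0.03,0.12,0.03],"hand":0},{"turn":[0,0,-0.16],"travel":[0.04,0.16,0.04],"hand":0},{"turn":[0,0,-0.2],"travel":[0.05,0.2,0.05],"hand":0},{"turn":[0,0,-0.24],"travel":[0.06,0.24,0.05],"hand":0},{"turn":[0,0,-0.28],"travel":[0.07,0.28,0.05],"hand":0},{"turn":[0,0,-0.32],"travel":[0.08,0.32,0.05],"hand":0},{"turn":[0,0,-0.36],"travel":[0.09,0.36,0.05],"hand":0},{"turn":[0,0,-0.4],"travel":[0.1,0.4,0.05],"hand":0},{"turn":[0,0,-0.43],"travel":[0.11,0.44,0.05],"hand":0},{"turn":[0,0,-0.456],"travel":[0.12,0.48,0.05],"hand":0}]' 5
python3 -m creep '[{"turn":[0,0,0],"travel":[0.01,0.04,0],"hand":0},{"turn":[0,0,0],"travel":[0.02,0.08,0],"hand":0},{"turn":[0,0,0],"travel":[0.03,0.12,0],"hand":0},{"turn":[0,0,0],"travel":[0.03,0.12,0],"hand":0},{"turn":[0,0,0],"travel":[0.03,0.12,0],"hand":0},{"turn":[0,0,0],"travel":[0.03,0.12,0],"hand":0}]'
python3 - <<'E'
from rig import env
from h import *
s=env.state();c=env.read_camera("wrist");cv2.imwrite("pics/c_wrist.png",c["image"][:,:,::-1]);print(s["tool_pos"],s["eef_rot"],s["gripper_width"],s["time"])
E
```

```text
time: 1.25
tool_pos: [0.3729, -0.035, 0.2432]
eef_rot: [3.141, -0.001, -0.002]
ft_force: [0.8, -0.5, -0.8]
gripper_width: 0.0141
time: 1.75
tool_pos: [0.4027, 0.0829, 0.2428]
eef_rot: [3.141, 0.0, 0.001]
ft_force: [0.1, 0.4, 0.4]
gripper_width: 0.0006
[0.40271566 0.08289534 0.24284212] [3.14107614e+00 4.83818185e-04 5.41832861e-04] 0.0006475479135902543 1.75
```

View pics/c_wrist.png

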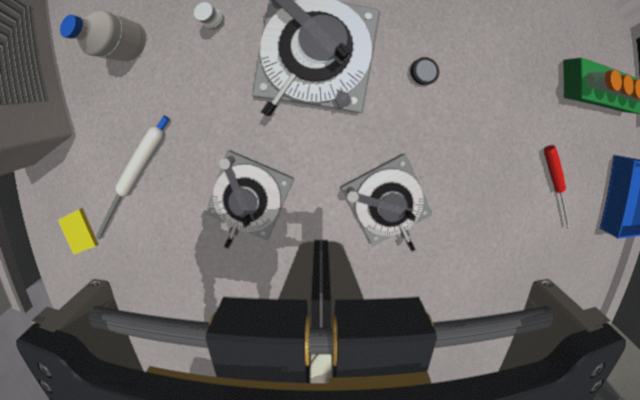

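The big mount is at (317,45), near the edge of the wrist picture. I'll go 0.1 m forward for a good look.

```bash
python3 -m creep '[{"turn":[0,0,0],"travel":[0.04,0,-0.02],"hand":0},{"turn":[0,0,0],"travel":[0.08,0,-0.03],"hand":0},{"turn":[0,0,0],"travel":[0.1,0,-0.03],"hand":0},{"turn":[0,0,0],"travel":[0.1,0,-0.03],"hand":0},{"turn":[0,0,0],"travel":[0.1,0,-0.03],"hand":0},{"turn":[0,0,0],"travel":[0.1,0,-0.03],"hand":0}]'
python3 - <<'E'
from rig import env
from h import *
import pickle
s=env.state();c=env.read_camera("wrist");crop(c["image"],160,0,480,240,2.5,"pics/d_wrist.png");print(s["tool_pos"],s["eef_rot"],s["time"])
pickle.dump((s,c),open("d.pkl","wb"))
E
```

```text
time: 2.3
tool_pos: [0.5024, 0.0818, 0.2132]
eef_rot: [3.141, 0.0, -0.003]
ft_force: [1.0, -0.6, 0.0]
gripper_width: 0.0006
[0.50242121 0.08175441 0.21317588] [ 3.14149088e+00  3.74291052e-04 -2.52963552e-03] 2.3
```

View pics/d_wrist.png

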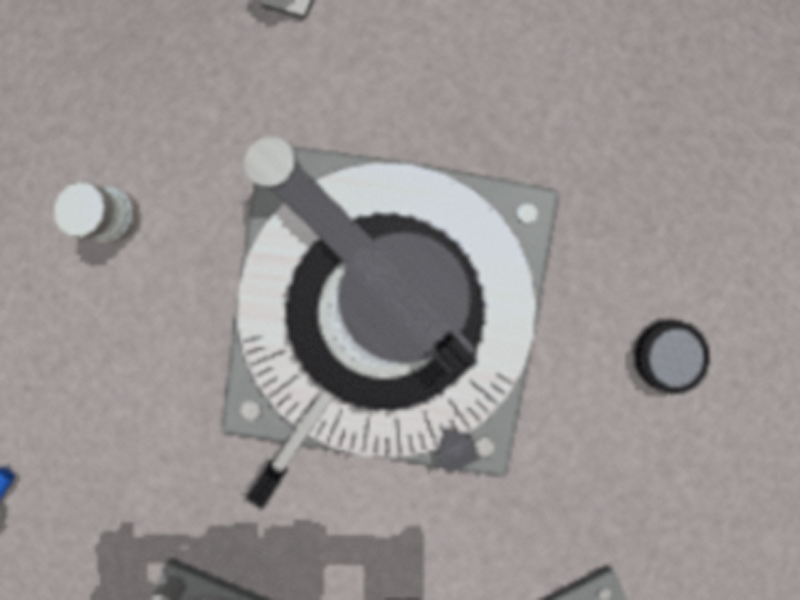

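A clear view (crop pixels): lever tab (263,486), clip (452,450), shutter tab (455,352), post (268,160), lens cell (672,356), vial (82,210). Next I'll measure the axis and the angles.

```bash
cat > meas.py <<'E'
from h import *
def circ(P):
    A=np.c_[2*P,np.ones(len(P))];b=(P**2).sum(1)
    s=np.linalg.lstsq(A,b,rcond=None)[0];return s[:2],np.sqrt(s[2]+s[:2]@s[:2])
def ringfit(gray,c,T,C0,z,r0,r1,sign,skip=lambda a:False):
    """strongest radial step of given sign between r0,r1 around C0 at height z"""
    P=[]
    rr=np.arange(r0,r1,.0004)
    for a in np.radians(np.arange(0,360,2)):
        if skip(a): continue
        pts=np.array([proj(c,np.array([C0[0]+r*np.cos(a),C0[1]+r*np.sin(a),z]),T) for r in rr])
        v=cv2.remap(gray,pts[:,0].astype(np.float32)[None],pts[:,1].astype(np.float32)[None],cv2.INTER_LINEAR)[0].astype(float)
        v=np.convolve(v,np.ones(3)/3,'valid');g=sign*(v[3:]-v[:-3]);i=g.argmax()
        if g[i]>25: r=rr[i+1+1]+.0002; P.append([C0[0]+r*np.cos(a),C0[1]+r*np.sin(a)])
    P=np.array(P)
    for _ in range(6):
        C,rad=circ(P);e=np.abs(np.hypot(*(P-C).T)-rad);P=P[e<max(.0015,2*np.median(e))]
    return C,rad,len(P)
def polar(gray,c,T,C,r,z,A):
    pts=np.array([proj(c,np.array([C[0]+r*np.cos(a),C[1]+r*np.sin(a),z]),T) for a in A])
    return cv2.remap(gray,pts[:,0].astype(np.float32)[None],pts[:,1].astype(np.float32)[None],cv2.INTER_LINEAR)[0]
E
python3 - <<'E'
from meas import *
import pickle
s,c=pickle.load(open("d.pkl","rb"));T=toolT(s);g=cv2.cvtColor(c["image"],cv2.COLOR_RGB2GRAY)
P=lambda u,v,z:onz(c,160+u/2.5,v/2.5,z,T)
C0=P(386,312,.049)[:2];print(C0)
C,r,n=ringfit(g,c,T,C0,.034,.064,.080,-1);print("disc",C,r,n)
C,r,n=ringfit(g,c,T,C0,.049,.040,.053,+1);print("ring",C,r,n)
for nm,u,v,z in [("tab",265,480,.066),("clip",452,450,.037),("shut",458,350,.098),("post",270,161,.066),("vial",82,210,.055),("cell",675,356,.016)]:
    p=P(u,v,z);d=p[:2]-C;print(nm,p,np.hypot(*d),np.degrees(np.arctan2(d[1],d[0])))
cn=[P(u,v,.02)[:2] for u,v in [(556,190),(505,474),(223,432)]]
print(np.array(cn)*1e3, np.degrees(np.arctan2(*(cn[0]-cn[1])[::-1])),np.degrees(np.arctan2(*(cn[2]-cn[1])[::-1])))
E
```

```text
[0.57176255 0.08917619]
disc [0.57196036 0.09028626] 0.07142579759464436 118
ring [0.57200033 0.09030762] 0.04560090356289344 167
tab [0.49719281 0.14479235 0.066     ] 0.09254593780111023 143.932935261858
clip [0.50422998 0.05768617 0.037     ] 0.07521288585196932 -154.29603136060774
shut [0.55882639 0.05976792 0.098     ] 0.033259974010510354 -113.33396079677053
post [0.64060765 0.13871782 0.066     ] 0.08396733203677938 35.20728064889965
vial [0.62669226 0.23149214 0.055     ] 0.15140765726996339 68.82467373829635
cell [ 0.55111209 -0.06070441  0.016     ] 0.15244982595714546 -97.87527618326057
[[633.2132797    5.91541959]
 [487.75039286  28.89837284]
 [510.74213283 174.2668227 ]] -8.978440675777057 81.01244296312596
```

```bash
cat >> meas.py <<'E'
def edges(g,c,T,C,r,z,A,thr,bright):
    v=polar(g,c,T,C,r,z,A).astype(float);m=(v>thr) if bright else (v<thr)
    i=np.flatnonzero(np.diff(m.astype(int)));
    return [round(float(np.degrees(A[k]+(thr-v[k])/(v[k+1]-v[k])*(A[1]-A[0]))),2) for k in i], v
E
python3 - <<'E'
from meas import *
import pickle
s,c=pickle.load(open("d.pkl","rb"));T=toolT(s);g=cv2.cvtColor(c["image"],cv2.COLOR_RGB2GRAY)
C=np.array([.572,.0903])
A=np.radians(np.arange(190,222,.5))
for r in [.064,.066,.068,.070,.075,.080,.083]:
    e,v=edges(g,c,T,C,r,.037,A,95 if r>.071 else 130,False);print("clip",r,e, v.astype(int)[::3])
A=np.radians(np.arange(130,160,.5))
for r in [.075,.078,.081,.084,.087,.092,.098,.103]:
    e,v=edges(g,c,T,C,r,.048 if r<.09 else .066,A,140 if r<.09 else 90,r<.09);print("lev",r,e, v.astype(int)[::3])
E
```

```text
clip 0.064 [205.36, 207.17] [168 176 206 183 162 196 192 152 180 195 146 120 141 143 149 198 192 160
 186 199 164 168]
clip 0.066 [204.66, 210.93] [163 177 205 179 158 201 199 163 174 167 115  92  98 101 132 195 191 159
 191 204 168 167]
clip 0.068 [202.91, 211.15] [161 164 200 173 162 201 194 161 160 115  94  93  92  92 124 177 190 165
 193 205 168 170]
clip 0.07 [201.11, 212.85] [170 164 182 187 175 180 177 142 113  89  93  92  93  92  97 121 153 163
 186 192 174 180]
clip 0.075 [199.0, 200.5, 212.0, 213.25] [117 116 119 126 129 105  95  95  95  97 100 102 103 100  95  94 106 130
 137 137 138 137]
clip 0.08 [199.83, 212.06] [157 160 160 138 119 112 103  90  89  89  89  90  90  90  89 103 154 185
 185 170 140 137]
clip 0.083 [202.0, 211.62] [159 163 166 161 157 159 157 123  95  92  88  90  93  92  91 109 168 184
 183 171 142 137]
lev 0.075 [142.44] [136 139 138 140 139 140 137 130 126 172 182 159 145 152 155 161 162 156
 155 157]
lev 0.078 [142.43] [136 138 137 138 138 135 124 105 120 174 182 159 153 156 159 160 158 158
 156 155]
lev 0.081 [139.9, 140.58, 142.53] [138 138 139 130 117 120 132 141 125 171 180 165 153 153 156 159 161 164
 161 160]
lev 0.084 [136.11, 141.0, 142.58] [140 135 125 117 138 155 157 152 128 174 181 161 158 158 156 158 157 157
 161 163]
lev 0.087 [132.44, 141.0, 142.8, 146.45, 147.75] [125 121 149 158 160 155 157 151 115 165 178 138 145 158 158 160 161 158
 158 159]
lev 0.092 [141.33, 147.29] [159 157 159 155 155 157 156 125  59  36  31  48 135 162 159 160 159 160
 161 164]
lev 0.098 [141.5, 147.23] [156 156 156 158 158 159 158 133  63  36  34  48 141 159 157 160 166 162
 162 156]
lev 0.103 [141.72, 147.1] [159 154 153 157 155 155 150 145  75  37  38  56 145 160 157 156 156 145
 114 113]
```

Axis is at (0.572, 0.0903) and the housing yaw is about -9°. Measured as world angles about that axis, the lever tab is at 144.3° and the clip at about 206.5°. I'll move to the clockwise side of the lever tab, with the tool's x axis pointing along the radius, and go down in stages.

```bash
python3 -m creep '[{"turn":[0,0,-0.1],"travel":[0.002,0.03,0],"hand":0},{"turn":[0,0,-0.2],"travel":[0.004,0.06,0],"hand":0},{"turn":[0,0,-0.3],"travel":[0.006,0.08,-0.02],"hand":0},{"turn":[0,0,-0.4],"travel":[0.008,0.092,-0.04],"hand":0},{"turn":[0,0,-0.5],"travel":[0.009,0.092,-0.06],"hand":0},{"turn":[0,0,-0.6],"travel":[0.009,0.092,-0.08],"hand":0},{"turn":[0,0,-0.63],"travel":[0.009,0.092,-0.1],"hand":0},{"turn":[0,0,-0.63],"travel":[0.009,0.092,-0.11],"hand":0},{"turn":[0,0,-0.63],"travel":[0.009,0.092,-0.11],"hand":0},{"turn":[0,0,-0.63],"travel":[0.009,0.092,-0.11],"hand":0}]'
cat > shot.py <<'E'
from rig import env
from meas import *
import pickle,sys
s=env.state();c=env.read_camera("wrist");n=sys.argv[1];a=list(map(int,sys.argv[2:6])) or [120,0,520,300];crop(c["image"],*a,2,f"pics/{n}.png");print(s["tool_pos"],s["eef_rot"],s["ft_force"],s["time"])
pickle.dump((s,c),open(n+".pkl","wb"))
E
python3 shot.py e 120 0 520 300
```

```text
time: 3.18
tool_pos: [0.5118, 0.1748, 0.1037]
eef_rot: [-3.141, -0.0, -0.63]
ft_force: [0.9, -0.5, 0.9]
gripper_width: 0.0006
[0.51177899 0.17481333 0.10369958] [-3.14134628e+00 -3.26950012e-04 -6.29584288e-01] [ 0.85557891 -0.46714951  0.93561287] 3.1833
```

View pics/e.png

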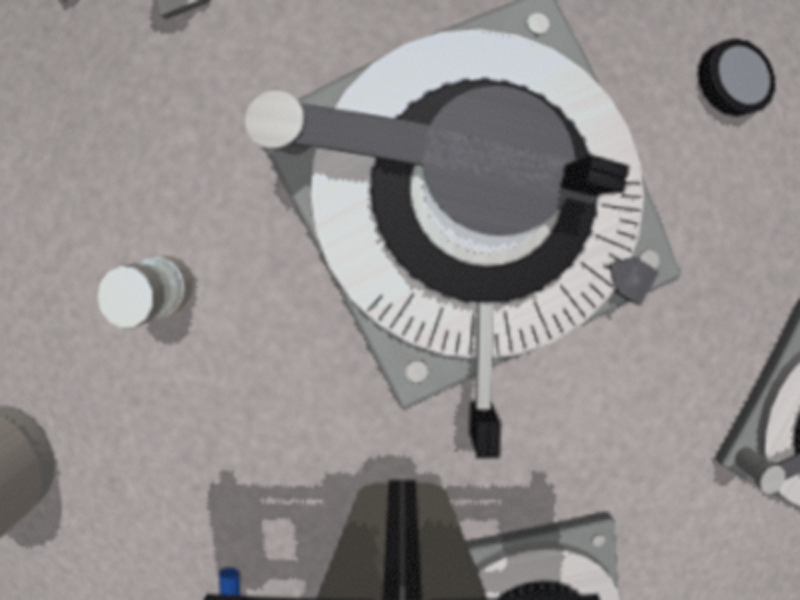

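The finger is above free space left of the lever tab, which sits at (485,430), so the way down is clear.

```bash
python3 -m creep '[{"turn":[0,0,0],"travel":[0,0,-0.02],"hand":0},{"turn":[0,0,0],"travel":[0,0,-0.04],"hand":0},{"turn":[0,0,0],"travel":[-0.002,-0.003,-0.054],"hand":0},{"turn":[0,0,0],"travel":[-0.002,-0.003,-0.054],"hand":0},{"turn":[0,0,0],"travel":[-0.002,-0.003,-0.054],"hand":0}]'
python3 shot.py f 120 100 520 400
```

```text
time: 3.65
tool_pos: [0.5104, 0.172, 0.05]
eef_rot: [-3.141, -0.001, -0.63]
ft_force: [0.7, 0.8, -0.3]
gripper_width: 0.0001
[0.51044211 0.17202157 0.05001017] [-3.14092637e+00 -6.83181831e-04 -6.30235712e-01] [ 0.66834211  0.77516426 -0.26308112] 3.65
```

View pics/f.png

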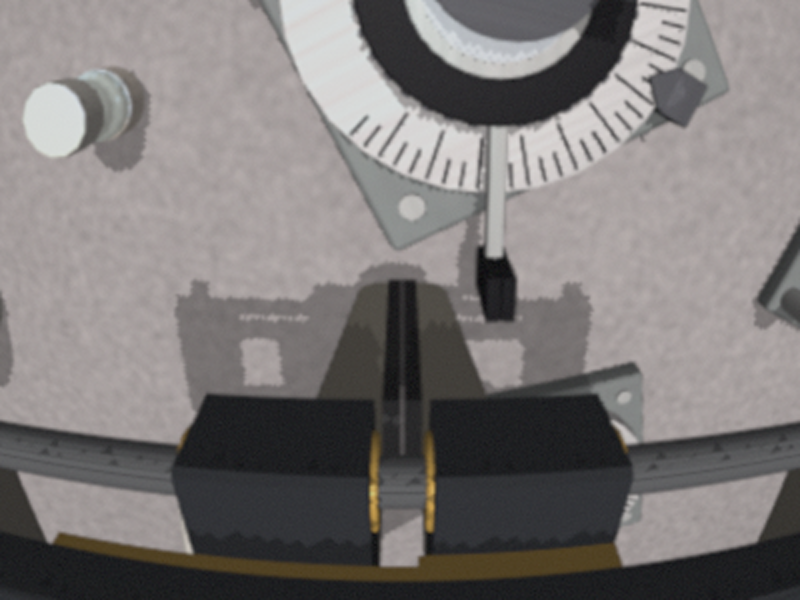

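Finger tip at (400,285) and tab at (495,285), with a gap of about 12 mm. I'll work out the arc waypoints.

```bash
cat > arc.py <<'E'
import numpy as np,sys
C=np.array([.572,.0903])
def pose(th,d,r=.098):
    a=np.radians(th);return C+r*np.array([np.cos(a),np.sin(a)])-d*np.array([-np.sin(a),np.cos(a)])
def table(base,basethe,L):
    for th,d in L: print(th,d,"az %.3f"%np.radians(th-basethe),np.round(pose(th,d)-base,4))
E
python3 - <<'E'
from arc import *
base=np.array([.5102,.1727])
table(base,143.9,[(144,26),(144,22)]) if 0 else table(base,143.9,[(144,.026),(144,.022),(145,.018)]+[(t,.018) for t in range(149,198,4)])
E
```

```text
144 0.026 az 0.002 [-0.0022 -0.0038]
144 0.022 az 0.002 [-0.0046 -0.007 ]
145 0.018 az 0.019 [-0.0082 -0.0114]
149 0.018 az 0.089 [-0.0129 -0.0165]
153 0.018 az 0.159 [-0.0173 -0.0219]
157 0.018 az 0.229 [-0.0214 -0.0275]
161 0.018 az 0.298 [-0.025  -0.0335]
165 0.018 az 0.368 [-0.0282 -0.0396]
169 0.018 az 0.438 [-0.031 -0.046]
173 0.018 az 0.508 [-0.0333 -0.0526]
177 0.018 az 0.578 [-0.0351 -0.0593]
181 0.018 az 0.648 [-0.0365 -0.0661]
185 0.018 az 0.717 [-0.0374 -0.073 ]
189 0.018 az 0.787 [-0.0378 -0.08  ]
193 0.018 az 0.857 [-0.0377 -0.0869]
197 0.018 az 0.927 [-0.0372 -0.0938]
```

```bash
python3 -m creep '[{"turn":[0,0,0],"travel":[-0.002,-0.004,0],"hand":0},{"turn":[0,0,0],"travel":[-0.005,-0.007,0],"hand":0},{"turn":[0,0,0.02],"travel":[-0.008,-0.011,0],"hand":0},{"turn":[0,0,0.05],"travel":[-0.0105,-0.014,0],"hand":0},{"turn":[0,0,0.089],"travel":[-0.013,-0.0165,0],"hand":0},{"turn":[0,0,0.159],"travel":[-0.0173,-0.022,0],"hand":0},{"turn":[0,0,0.159],"travel":[-0.0173,-0.022,0],"hand":0},{"turn":[0,0,0.159],"travel":[-0.0173,-0.022,0],"hand":0}]'
python3 shot.py g 120 100 520 400
```

```text
time: 4.37
tool_pos: [0.493, 0.1499, 0.0498]
eef_rot: [-3.141, -0.001, -0.474]
ft_force: [-0.3, -0.9, 0.8]
gripper_width: 0.0005
[0.49303847 0.14992115 0.04977087] [-3.14081737e+00 -1.11162353e-03 -4.73514217e-01] [-0.3302492  -0.90310634  0.80820612] 4.3667
```

View pics/g.png

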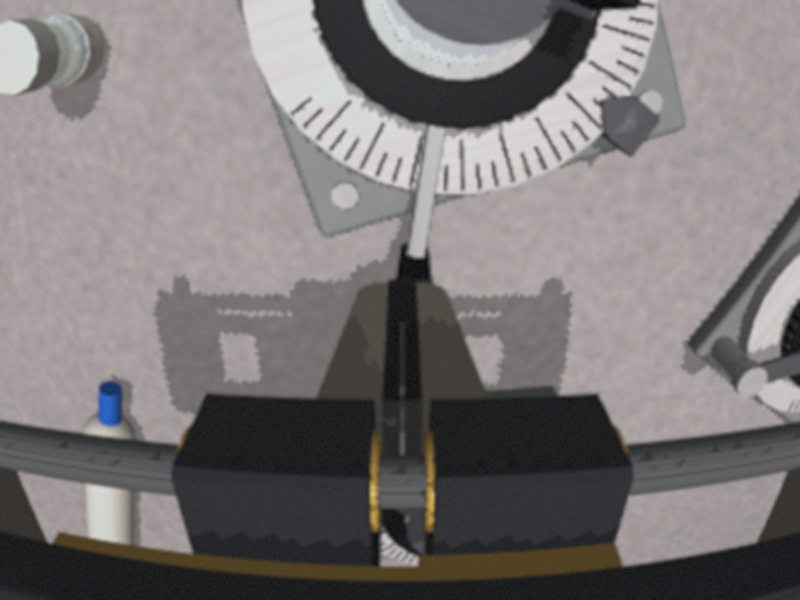

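```bash
cat > lev.py <<'E'
from meas import *
import pickle,sys
s,c=pickle.load(open(sys.argv[1]+".pkl","rb"));T=toolT(s);g=cv2.cvtColor(c["image"],cv2.COLOR_RGB2GRAY)
C=np.array([.572,.0903]);a0,a1=map(float,sys.argv[2:4])
C1,r,n=ringfit(g,c,T,C,.034,.066,.078,-1);print("disc",C1,r,n)
A=np.radians(np.arange(a0,a1,.5))
for r in [.050,.054,.058,.066,.070,.074,.078,.082,.086]:
    v=polar(g,c,T,C,r,.048,A);print(r,list(v[::2]))
print(a0,"step 1")
d=s["tool_pos"][:2]-C;print("tool r,ang",np.hypot(*d),np.degrees(np.arctan2(d[1],d[0]))%360)
E
python3 lev.py g 140 165
python3 - <<'E'
from meas import *
import pickle
s,c=pickle.load(open("g.pkl","rb"));T=toolT(s)
for u,v,z in [(435,130,.048),(420,255,.048),(415,250,.066),(402,280,.05),(402,280,.066)]:
    p=onz(c,120+u/2,100+v/2,z,T);d=p[:2]-[.572,.0903];print(p,np.hypot(*d),np.degrees(np.arctan2(d[1],d[0])))
print(proj(c,s["tool_pos"],T)*2-[240,200])
E
```

```text
disc [0.57183092 0.09018454] 0.07139186425781492 122
0.05 [np.uint8(124), np.uint8(118), np.uint8(162), np.uint8(189), np.uint8(191), np.uint8(192), np.uint8(191), np.uint8(184), np.uint8(184), np.uint8(206), np.uint8(214), np.uint8(212), np.uint8(212), np.uint8(200), np.uint8(156), np.uint8(179), np.uint8(213), np.uint8(215), np.uint8(215), np.uint8(215), np.uint8(211), np.uint8(211), np.uint8(214), np.uint8(215), np.uint8(214)]
0.054 [np.uint8(103), np.uint8(108), np.uint8(157), np.uint8(188), np.uint8(191), np.uint8(191), np.uint8(190), np.uint8(180), np.uint8(183), np.uint8(211), np.uint8(213), np.uint8(212), np.uint8(212), np.uint8(196), np.uint8(137), np.uint8(149), np.uint8(204), np.uint8(215), np.uint8(215), np.uint8(215), np.uint8(215), np.uint8(215), np.uint8(215), np.uint8(214), np.uint8(214)]
0.058 [np.uint8(109), np.uint8(125), np.uint8(147), np.uint8(185), np.uint8(190), np.uint8(191), np.uint8(190), np.uint8(179), np.uint8(195), np.uint8(181), np.uint8(173), np.uint8(210), np.uint8(212), np.uint8(212), np.uint8(166), np.uint8(154), np.uint8(207), np.uint8(214), np.uint
[... 2145 characters left out ...]
, np.uint8(162), np.uint8(165), np.uint8(165), np.uint8(162), np.uint8(163), np.uint8(161), np.uint8(162), np.uint8(161), np.uint8(163), np.uint8(165), np.uint8(165), np.uint8(165), np.uint8(166), np.uint8(162), np.uint8(162), np.uint8(166)]
140.0 step 1
tool r,ang 0.09894242953323482 142.94479247842645
[0.53365985 0.11769535 0.048     ] 0.047121889084733096 144.45289732812103
[0.49795371 0.14093304 0.048     ] 0.08970260351837094 145.63558307170453
[0.50666355 0.13882544 0.066     ] 0.08138532364277268 143.3986941408882
[0.49332766 0.15009067 0.05      ] 0.09881427400661896 142.7653075484929
[0.49960173 0.14687493 0.066     ] 0.09188162122713528 141.9944970079654
[402.8367441  280.21408489]
```

```bash
python3 - <<'E'
from meas import *
import pickle
from rig import env
s,c=pickle.load(open("g.pkl","rb"));T=toolT(s)
C=np.array([.572,.0903]);a=np.radians(144.7);u=np.array([np.cos(a),np.sin(a)]);t=np.array([-u[1],u[0]])
for z in (.066,.036):
  for dr,dt in [(-8,-5),(-8,5),(8,5),(8,-5)]:
    p=C+u*(.098+dr/1e3)+t*dt/1e3;print(z,dr,dt,(proj(c,[*p,z],T)*2-[240,200]).round())
c=env.read_camera("scene");crop(c["image"],260,120,420,240,5,"pics/g_scene.png")
E
```

```text
0.066 -8 -5 [401. 274.]
0.066 -8 5 [433. 279.]
0.066 8 5 [425. 324.]
0.066 8 -5 [394. 320.]
0.036 -8 -5 [401. 241.]
0.036 -8 5 [429. 245.]
0.036 8 5 [422. 285.]
0.036 8 -5 [395. 282.]
```

View pics/g_scene.png

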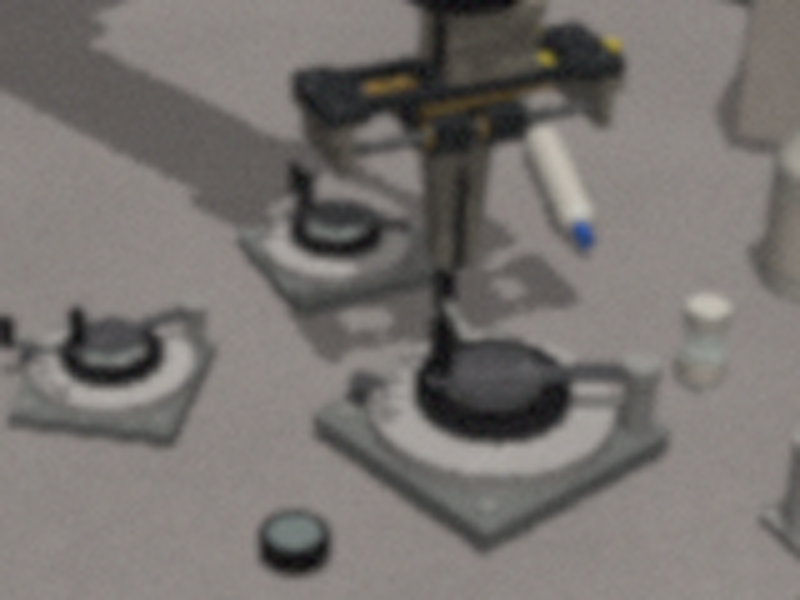

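```bash
python3 - <<'E'
from meas import *
from rig import env
c=env.read_camera("scene");t=env.read_camera("top");s=env.state();p=s["tool_pos"]
print(s["q"])
for z in (.036,.05,.066,.08):
    a=np.radians(144.7);q=[.572+.098*np.cos(a),.0903+.098*np.sin(a),z]
    print(z,"tool",(proj(c,[p[0],p[1],z])-[260,120])*5,"tab",(proj(c,q)-[260,120])*5,"top tool",proj(t,[p[0],p[1],z]))
crop(t["image"],250,140,350,240,6,"pics/g_top.png")
E
```

```text
[6.09580427e-02 1.68622547e-01 1.88961055e+00 6.55061200e-05
 1.08275642e+00 2.10373614e+00]
0.036 tool [445.20877417 307.36628922] tab [440.77435169 308.9728797 ] top tool [281.15828248 214.56707631]
0.05 tool [446.048259   288.24922304] tab [441.58681478 289.84230705] top tool [280.60883245 214.45956278]
0.066 tool [447.02075842 266.10309831] tab [442.52802673 267.68016376] top tool [279.9665523  214.33388473]
0.08 tool [447.88337818 246.45919482] tab [443.36290828 248.02171738] top tool [279.39158744 214.22137858]
```

View pics/g_top.png

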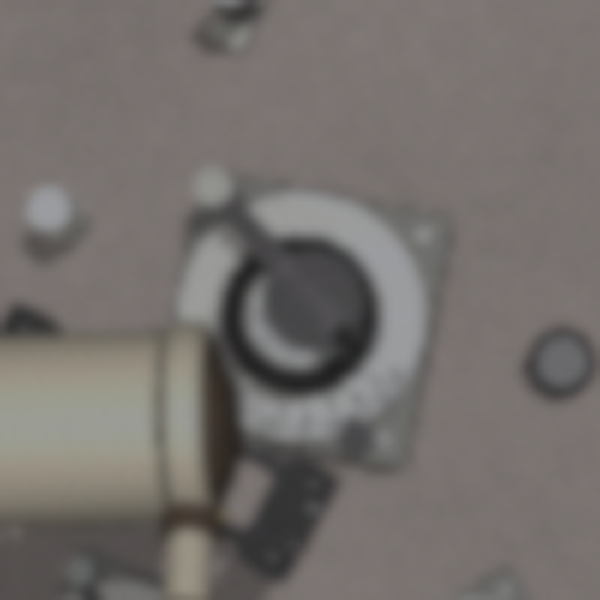

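The lever has not moved (about 144.6°), and the scene view suggests the visible finger tip ends near the tab's top. I'll look closer at the tip.

```bash
python3 - <<'E'
from meas import *
from rig import env
import pickle
s,c=pickle.load(open("g.pkl","rb"));crop(c["image"],280,200,360,280,8,"pics/g2.png")
s,c=pickle.load(open("f.pkl","rb"));crop(c["image"],280,200,380,280,8,"pics/f2.png")
c=env.read_camera("scene");crop(c["image"],320,130,380,200,10,"pics/g3.png")
T=toolT(s);print([(proj(c,s["tool_pos"])) ])
E
```

```text
[array([357.94418071, 176.79895972])]
```

View pics/g2.png

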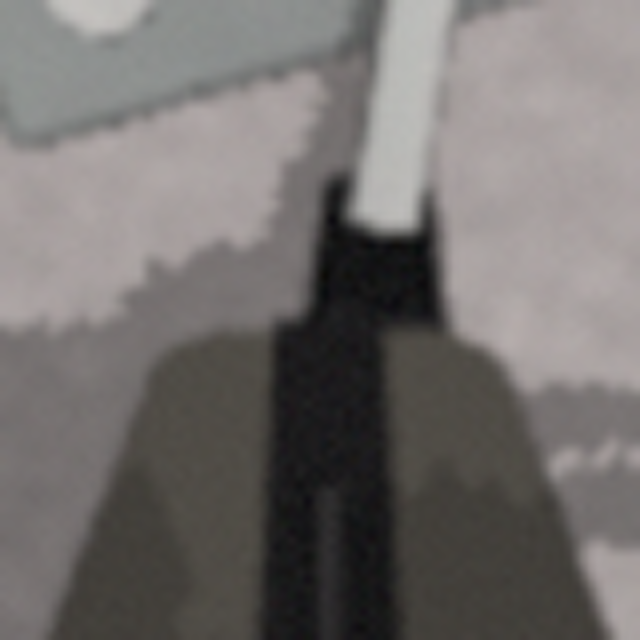

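View pics/f2.png

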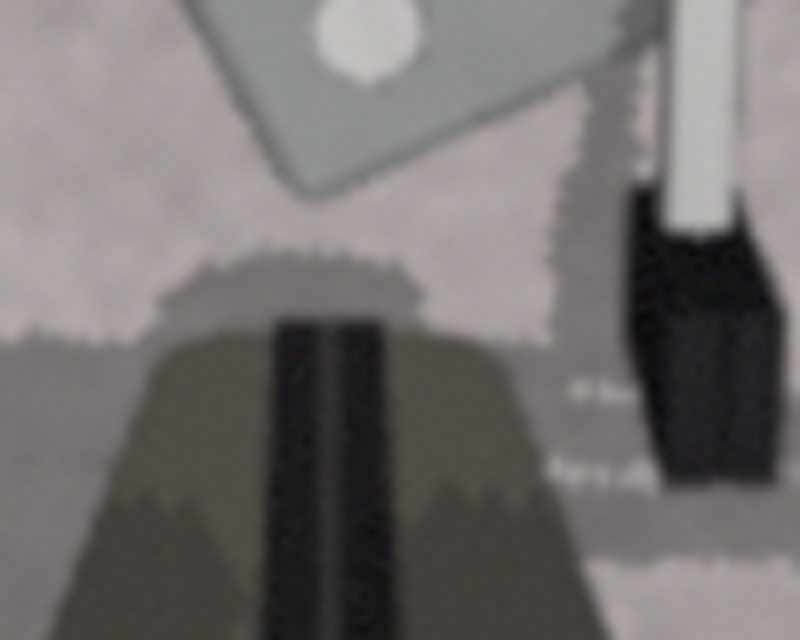

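View pics/g3.png

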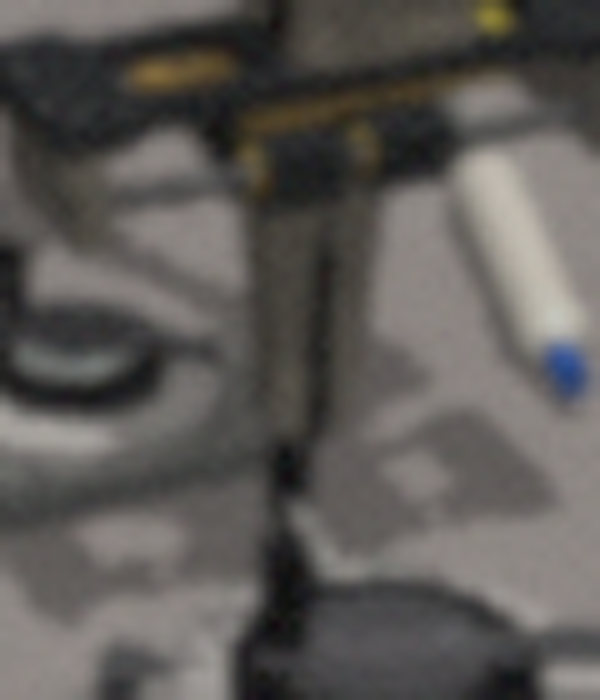

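In g2 and g3 the visible finger end sits about 16 mm behind the nominal TCP. It passed just over the tab top (z about 66) without touching the tab. I'll back off, go 17 mm lower (nominal z = 0.033, still above the plate and outside the disc) and try again.

```bash
python3 -m creep '[{"turn":[0,0,0],"travel":[0,0,0.006],"hand":0},{"turn":[0,0,-0.05],"travel":[0.006,0.008,0.006],"hand":0},{"turn":[0,0,-0.11],"travel":[0.013,0.016,0.006],"hand":0},{"turn":[0,0,-0.159],"travel":[0.0173,0.022,0.006],"hand":0},{"turn":[0,0,-0.159],"travel":[0.0173,0.022,-0.004],"hand":0},{"turn":[0,0,-0.159],"travel":[0.0173,0.022,-0.012],"hand":0},{"turn":[0,0,-0.159],"travel":[0.0173,0.022,-0.017],"hand":0},{"turn":[0,0,-0.159],"travel":[0.0173,0.022,-0.017],"hand":0},{"turn":[0,0,-0.159],"travel":[0.0173,0.022,-0.017],"hand":0}]'
python3 -m creep '[{"turn":[0,0,0],"travel":[-0.002,-0.003,0],"hand":0},{"turn":[0,0,0],"travel":[-0.004,-0.006,0],"hand":0},{"turn":[0,0,0],"travel":[-0.006,-0.009,0],"hand":0},{"turn":[0,0,0],"travel":[-0.006,-0.009,0],"hand":0}]'
python3 shot.py i 120 100 520 400
```

```text
time: 5.37
tool_pos: [0.509, 0.1717, 0.0312]
eef_rot: [3.14, 0.001, -0.63]
ft_force: [-0.4, 0.2, -0.7]
gripper_width: 0.0005
time: 5.7
tool_pos: [0.5036, 0.1624, 0.0322]
eef_rot: [3.141, -0.0, -0.631]
ft_force: [0.0, -0.4, -0.5]
gripper_width: 0.0007
[0.50362143 0.1624355  0.03220288] [ 3.14147383e+00 -1.35166765e-04 -6.30676180e-01] [ 0.01421297 -0.353302   -0.5289953 ] 5.7
```

View pics/i.png

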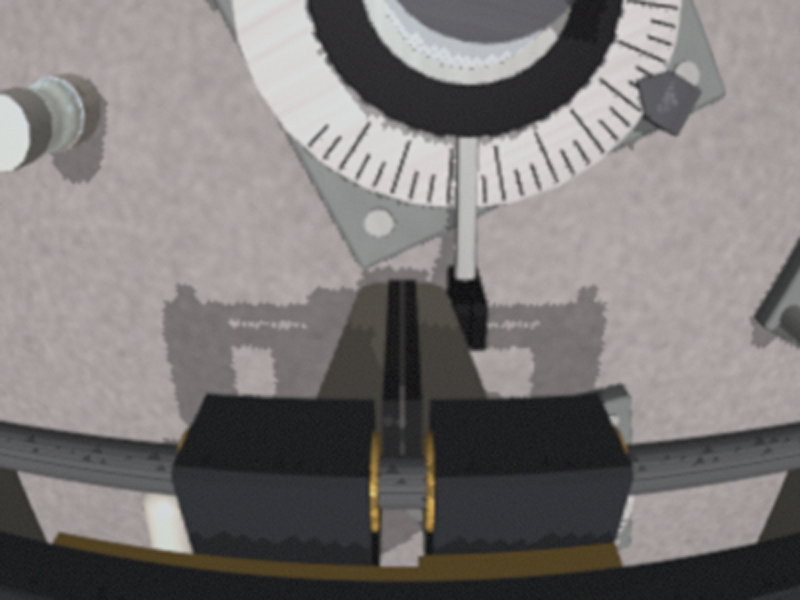

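Now the tab at (468,310) stands beside the finger and in front of its flank, with contact imminent. I'll push along the arc.

```bash
python3 - <<'E'
from arc import *
table(np.array([.504,.163]),143.9,[(t,.018) for t in range(146,200,4)])
E
```

```text
146 0.018 az 0.037 [-0.0032 -0.003 ]
150 0.018 az 0.106 [-0.0079 -0.0081]
154 0.018 az 0.176 [-0.0122 -0.0136]
158 0.018 az 0.246 [-0.0161 -0.0193]
162 0.018 az 0.316 [-0.0196 -0.0253]
166 0.018 az 0.386 [-0.0227 -0.0315]
170 0.018 az 0.456 [-0.0254 -0.038 ]
174 0.018 az 0.525 [-0.0276 -0.0446]
178 0.018 az 0.595 [-0.0293 -0.0513]
182 0.018 az 0.665 [-0.0306 -0.0581]
186 0.018 az 0.735 [-0.0313 -0.065 ]
190 0.018 az 0.805 [-0.0316 -0.072 ]
194 0.018 az 0.874 [-0.0314 -0.0789]
198 0.018 az 0.944 [-0.0308 -0.0859]
```

```bash
python3 -m creep '[{"turn":[0,0,0.037],"travel":[-0.003,-0.003,0],"hand":0},{"turn":[0,0,0.07],"travel":[-0.0055,-0.0055,0],"hand":0},{"turn":[0,0,0.106],"travel":[-0.008,-0.008,0],"hand":0},{"turn":[0,0,0.14],"travel":[-0.01,-0.011,0],"hand":0},{"turn":[0,0,0.176],"travel":[-0.012,-0.0136,0],"hand":0},{"turn":[0,0,0.21],"travel":[-0.014,-0.0165,0],"hand":0},{"turn":[0,0,0.246],"travel":[-0.016,-0.0193,0],"hand":0},{"turn":[0,0,0.246],"travel":[-0.016,-0.0193,0],"hand":0},{"turn":[0,0,0.246],"travel":[-0.016,-0.0193,0],"hand":0}]'
python3 shot.py j 120 100 520 400
```

```text
time: 6.5
tool_pos: [0.4881, 0.1437, 0.0322]
eef_rot: [-3.141, -0.0, -0.385]
ft_force: [0.0, -0.0, 0.9]
gripper_width: 0.0007
[0.48807463 0.14373895 0.03219307] [-3.14146787e+00 -3.80778239e-04 -3.85364835e-01] [ 0.00571838 -0.04075036  0.8908616 ] 6.5
```

View pics/j.png

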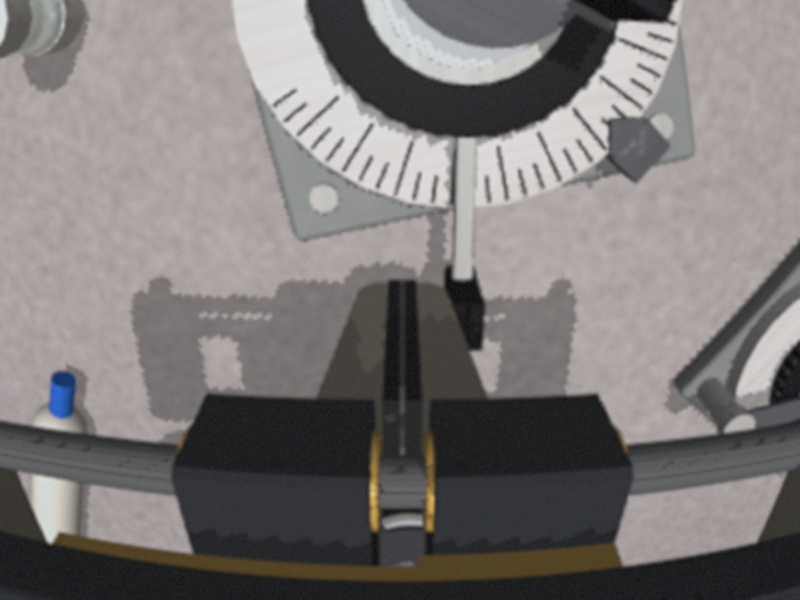

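The lever follows: it now stands at about 158° with the tab at (465,310) beside the finger. I'll continue the arc.

```bash
python3 - <<'E'
from arc import *
table(np.array([.488,.1437]),158,[(t,.018) for t in range(162,206,4)])
E
```

```text
162 0.018 az 0.070 [-0.0036 -0.006 ]
166 0.018 az 0.140 [-0.0067 -0.0122]
170 0.018 az 0.209 [-0.0094 -0.0187]
174 0.018 az 0.279 [-0.0116 -0.0253]
178 0.018 az 0.349 [-0.0133 -0.032 ]
182 0.018 az 0.419 [-0.0146 -0.0388]
186 0.018 az 0.489 [-0.0153 -0.0457]
190 0.018 az 0.559 [-0.0156 -0.0527]
194 0.018 az 0.628 [-0.0154 -0.0596]
198 0.018 az 0.698 [-0.0148 -0.0666]
202 0.018 az 0.768 [-0.0136 -0.0734]
```

```bash
python3 -m creep '[{"turn":[0,0,0.07],"travel":[-0.0036,-0.006,0],"hand":0},{"turn":[0,0,0.14],"travel":[-0.0067,-0.0122,0],"hand":0},{"turn":[0,0,0.209],"travel":[-0.0094,-0.0187,0],"hand":0},{"turn":[0,0,0.279],"travel":[-0.0116,-0.0253,0],"hand":0},{"turn":[0,0,0.349],"travel":[-0.0133,-0.032,0],"hand":0},{"turn":[0,0,0.419],"travel":[-0.0146,-0.0388,0],"hand":0},{"turn":[0,0,0.489],"travel":[-0.0153,-0.0457,0],"hand":0},{"turn":[0,0,0.559],"travel":[-0.0156,-0.0527,0],"hand":0},{"turn":[0,0,0.628],"travel":[-0.0154,-0.0596,0],"hand":0},{"turn":[0,0,0.663],"travel":[-0.0151,-0.0631,0],"hand":0},{"turn":[0,0,0.698],"travel":[-0.0148,-0.0666,0],"hand":0},{"turn":[0,0,0.698],"travel":[-0.0148,-0.0666,0],"hand":0}]'
python3 -m creep '[{"turn":[0,0,0],"travel":[0,0,0],"hand":0}]'
python3 shot.py k 120 100 520 400
```

```text
time: 7.55
tool_pos: [0.4732, 0.0769, 0.0321]
eef_rot: [-3.142, 0.0, 0.313]
ft_force: [-0.8, -1.1, 0.8]
gripper_width: 0.0003
time: 7.63
tool_pos: [0.4733, 0.0771, 0.032]
eef_rot: [3.141, -0.0, 0.312]
ft_force: [-0.5, -0.3, 0.6]
gripper_width: 0.0004
[0.47325056 0.0771332  0.03201993] [ 3.14146769e+00 -8.78974122e-05  3.12103895e-01] [-0.48228199 -0.3420418   0.59864191] 7.6333
```

View pics/k.png

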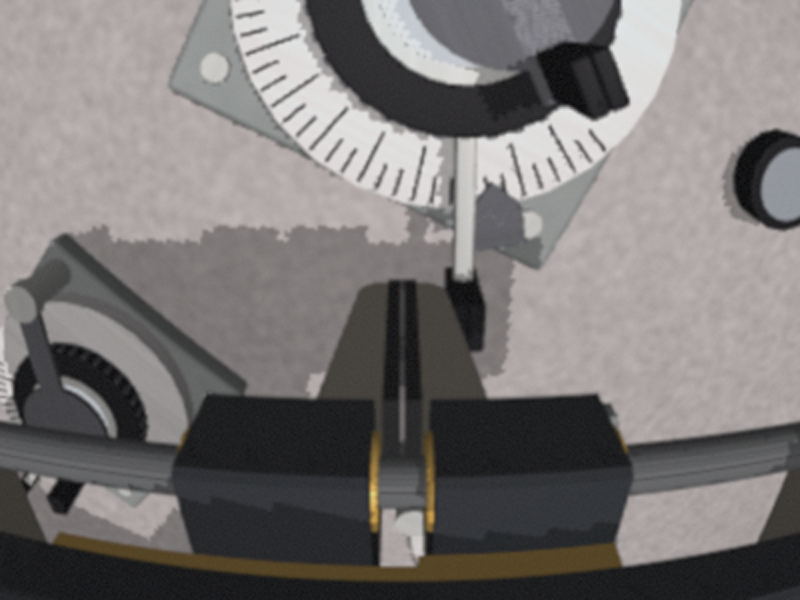

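```bash
python3 - <<'E'
from meas import *
import pickle
Cs=[]
for n in "dfijk":
    s,c=pickle.load(open(n+".pkl","rb"));T=toolT(s);g=cv2.cvtColor(c["image"],cv2.COLOR_RGB2GRAY)
    C=np.array([.572,.0903])
    try: C1,r,m=ringfit(g,c,T,C,.034,.066,.078,-1);
    except Exception as e: C1=C;r=0;m=0
    # polar-unwrapped patch r .058..0.09, angle 192..220 at z .037
    A=np.radians(np.arange(192,222,.1));Rr=np.arange(.058,.090,.00025)
    P=np.array([polar(g,c,T,C1,r_,.037,A) for r_ in Rr])
    cv2.imwrite(f"pics/pol_{n}.png",cv2.resize(P,None,fx=2.5,fy=4))
    print(n,C1.round(4),round(r,4),m)
E
python3 - <<'E'
import cv2,numpy as np
L=[cv2.imread(f"pics/pol_{n}.png",0) for n in "dij"]
im=np.vstack([cv2.resize(l,(750,195)) for l in L]);cv2.imwrite("pics/pol.png",im)
E
```

```text
d [0.572  0.0902] 0.0714 114
f [0.572  0.0902] 0.0714 108
i [0.5718 0.0901] 0.0714 105
j [0.5718 0.0902] 0.0714 109
k [0.5718 0.0901] 0.0714 131
```

View pics/pol.png

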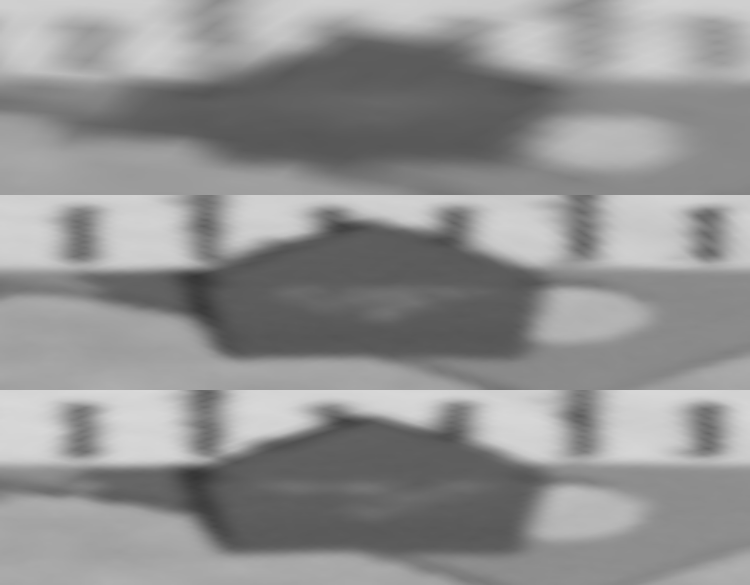

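```bash
cat > lev2.py <<'E'
from meas import *
import pickle,sys
n=sys.argv[1];s,c=pickle.load(open(n+".pkl","rb"));T=toolT(s);g=cv2.cvtColor(c["image"],cv2.COLOR_RGB2GRAY)
C=np.array([.5719,.0902]);a0=float(sys.argv[2])
A=np.radians(np.arange(a0,a0+30,.1));L=[]
for z in (.048,.037):
    L.append(np.array([polar(g,c,T,C,r_,z,A) for r_ in np.arange(.050,.106,.0005)]))
im=np.vstack([cv2.resize(l,(750,290)) for l in L]);cv2.imwrite(f"pics/lv_{n}.png",im)
# tool tip
d=s["tool_pos"][:2]-C;print("tool",np.hypot(*d),np.degrees(np.arctan2(d[1],d[0]))%360)
E
python3 lev2.py k 187
```

```text
tool 0.099511070961976 187.5452981578831
```

View pics/lv_k.png

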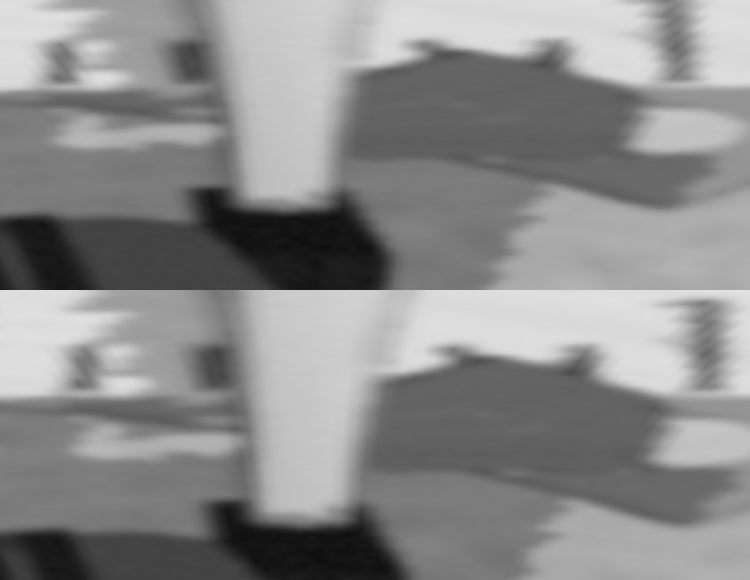

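Lever is at 198.4° and the clip centre at about 206.9°, with its apex at 206.5 and the mid of its sides at 207.0. That leaves 8.5°. I'll go 7.5°, then measure again with the lever over the clip.

```bash
python3 - <<'E'
from arc import *
table(pose(198,.018),198,[(t,.018) for t in (200,202,204,205,205.5)])
E
```

```text
200 0.018 az 0.035 [ 0.0005 -0.0034]
202 0.018 az 0.070 [ 0.0012 -0.0069]
204 0.018 az 0.105 [ 0.0019 -0.0103]
205 0.018 az 0.122 [ 0.0023 -0.0119]
205.5 0.018 az 0.131 [ 0.0026 -0.0128]
```

```bash
python3 -m creep '[{"turn":[0,0,0.035],"travel":[0.0005,-0.0034,0],"hand":0},{"turn":[0,0,0.07],"travel":[0.0012,-0.0069,0],"hand":0},{"turn":[0,0,0.105],"travel":[0.0019,-0.0103,0],"hand":0},{"turn":[0,0,0.131],"travel":[0.0026,-0.0128,0],"hand":0},{"turn":[0,0,0.131],"travel":[0.0026,-0.0128,0],"hand":0},{"turn":[0,0,0.131],"travel":[0.0026,-0.0128,0],"hand":0}]'
python3 shot.py l 220 150 420 300; python3 lev2.py l 192
```

```text
time: 8.18
tool_pos: [0.4757, 0.0645, 0.0319]
eef_rot: [3.141, 0.0, 0.444]
ft_force: [0.0, -0.4, 0.3]
gripper_width: 0.0001
[0.47571815 0.06450174 0.03194344] [3.14149281e+00 6.30835067e-05 4.43580813e-01] [ 0.03250026 -0.38503987  0.28195091] 8.1833
tool 0.09955575715691362 194.9590887421408
```

View pics/lv_l.png

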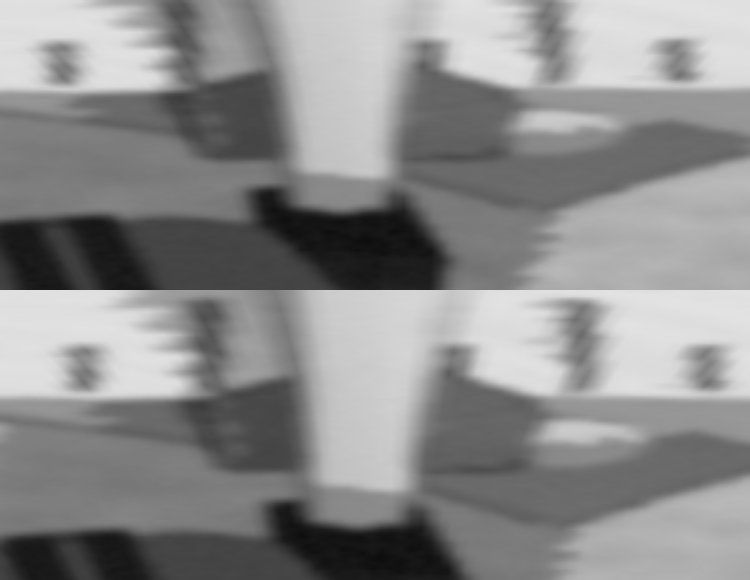

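View pics/l.png

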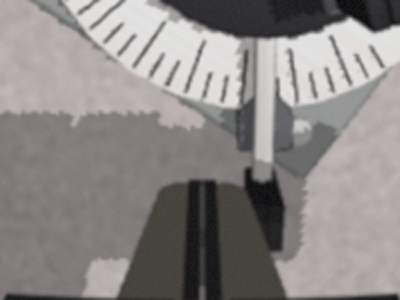

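Lever is at 205.75°, clip centre at about 206.85°. A push of about 1.1° is left.

```bash
python3 - <<'E'
from arc import *
table(pose(205.5,.018),205.5,[(t,.018) for t in (206,206.6)])
E
python3 -m creep '[{"turn":[0,0,0.009],"travel":[0.0002,-0.0008,0],"hand":0},{"turn":[0,0,0.019],"travel":[0.0005,-0.0018,0],"hand":0},{"turn":[0,0,0.019],"travel":[0.0005,-0.0018,0],"hand":0},{"turn":[0,0,0.019],"travel":[0.0005,-0.0018,0],"hand":0}]'
python3 -m creep '[{"turn":[0,0,0],"travel":[-0.002,0.006,0],"hand":0},{"turn":[0,0,0],"travel":[-0.004,0.012,0],"hand":0},{"turn":[0,0,0],"travel":[-0.004,0.012,0.02],"hand":0},{"turn":[0,0,0],"travel":[-0.004,0.012,0.05],"hand":0},{"turn":[0,0,0],"travel":[-0.004,0.012,0.08],"hand":0},{"turn":[0,0,0],"travel":[-0.004,0.012,0.08],"hand":0},{"turn":[0,0,0],"travel":[-0.004,0.012,0.08],"hand":0}]'
python3 shot.py m 120 0 520 300; python3 lev2.py m 192
```

```text
206 0.018 az 0.009 [ 0.0002 -0.0008]
206.6 0.018 az 0.019 [ 0.0005 -0.0018]
time: 8.57
tool_pos: [0.4762, 0.0627, 0.032]
eef_rot: [-3.141, -0.0, 0.464]
ft_force: [-0.5, 1.2, -0.8]
gripper_width: 0.0007
time: 9.15
tool_pos: [0.4737, 0.0749, 0.1138]
eef_rot: [3.139, -0.004, 0.464]
ft_force: [-0.1, -0.5, -0.4]
gripper_width: 0.0003
[0.47371034 0.07485282 0.11383747] [ 3.13912739 -0.00372494  0.46420991] [-0.08399355 -0.47631004 -0.35888745] 9.15
tool 0.09938181756350511 188.8835337906603
```

View pics/lv_m.png

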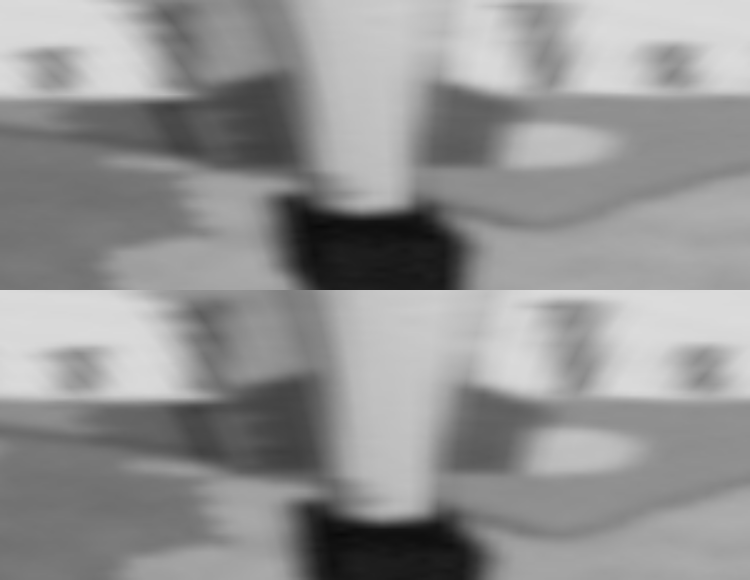

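View pics/m.png

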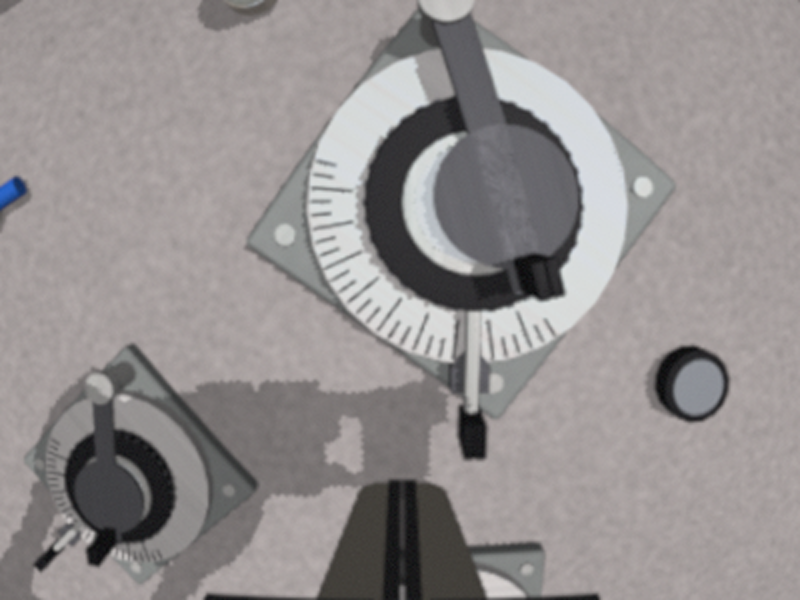

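The finger is clear. I'll move the camera over the lever's line so the lever-to-clip comparison has no parallax.

```bash
python3 -m creep '[{"turn":[0,0,0],"travel":[0.005,-0.01,0],"hand":0},{"turn":[0,0,0],"travel":[0.01,-0.02,0],"hand":0},{"turn":[0,0,0],"travel":[0.014,-0.028,0],"hand":0},{"turn":[0,0,0],"travel":[0.014,-0.028,0],"hand":0},{"turn":[0,0,0],"travel":[0.014,-0.028,0],"hand":0}]'
python3 shot.py n 270 100 370 250; python3 lev2.py n 192
python3 - <<'E'
from meas import *
import pickle
s,c=pickle.load(open("n.pkl","rb"));crop(c["image"],280,140,360,220,8,"pics/n2.png")
E
```

```text
time: 9.62
tool_pos: [0.4862, 0.0458, 0.1114]
eef_rot: [-3.141, 0.001, 0.462]
ft_force: [0.2, 0.6, -0.5]
gripper_width: 0.0005
[0.48615476 0.04580512 0.11138098] [-3.14075287e+00  9.92553728e-04  4.62076484e-01] [ 0.19825916  0.63849917 -0.45125327] 9.6167
tool 0.09655647152661706 207.37300995303247
```

View pics/lv_n.png

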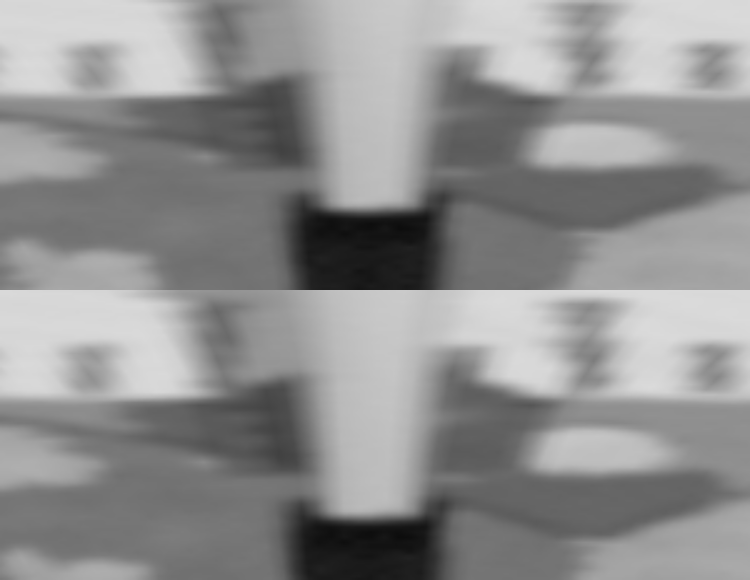

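View pics/n2.png

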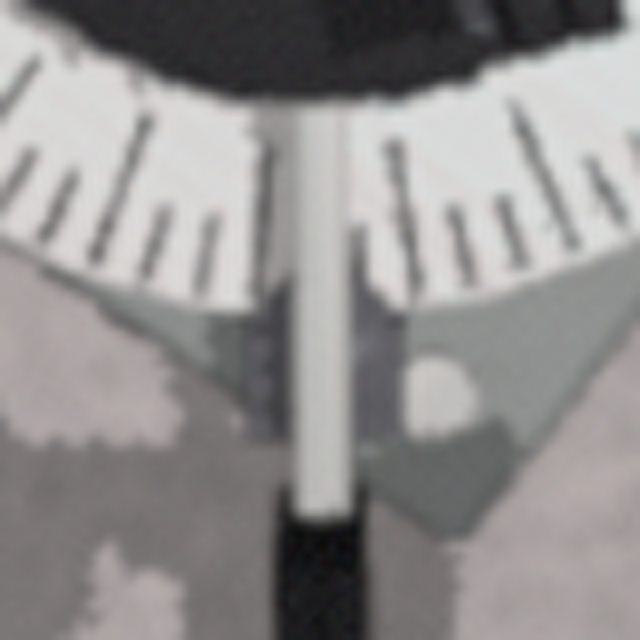

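The view along the lever's line (n2) shows the lever spanning x = 294–352, centre 323. The clip spans 238/245–405, centre about 322–325. The lever is on the clip to within about 0.3°. Now the shutter: I'll work out the poses for its tab.

```bash
cat > sarc.py <<'E'
import numpy as np
C=np.array([.5719,.0902]);yaw=np.radians(-9.5)
a=yaw+np.pi/4;P=C+.08485*np.array([np.cos(a),np.sin(a)])
def pose(th,d,r=.116):
    a=np.radians(th);return P+r*np.array([np.cos(a),np.sin(a)])-d*np.array([-np.sin(a),np.cos(a)])
def table(base,b0,L):
    for th,d in L: print(th,d,"az %.3f"%np.radians(th-b0),np.round(pose(th,d)-base,4),pose(th,d).round(4))
E
python3 - <<'E'
from sarc import *
from meas import *
import pickle
print(P)
for n in "mn":
    s,c=pickle.load(open(n+".pkl","rb"));T=toolT(s);crop(c["image"],300,0,460,160,5,f"pics/{n}_sh.png")
    p=pose(224,0);print(n,[((proj(c,[*p,z],T))-[300,0])*5 for z in (.062,.098)],(proj(c,[*P,.066],T)-[300,0])*5, proj(c,[*P,.066],T))
table(np.array([.4862,.0458]),180+26.5,[(224,.032)])
E
```

```text
[0.6409777  0.13947265]
m [array([430.23729803, 672.68839117]), array([484.69651899, 692.45893123])] [215.17534864 -14.69762448] [343.03506973  -2.9395249 ]
n [array([235.25777717, 655.82111154]), array([257.79904841, 673.68140096])] [  8.28899257 -34.1460545 ] [301.65779851  -6.8292109 ]
224 0.032 az 0.305 [0.0491 0.0361] [0.5353 0.0819]
```

View pics/m_sh.png

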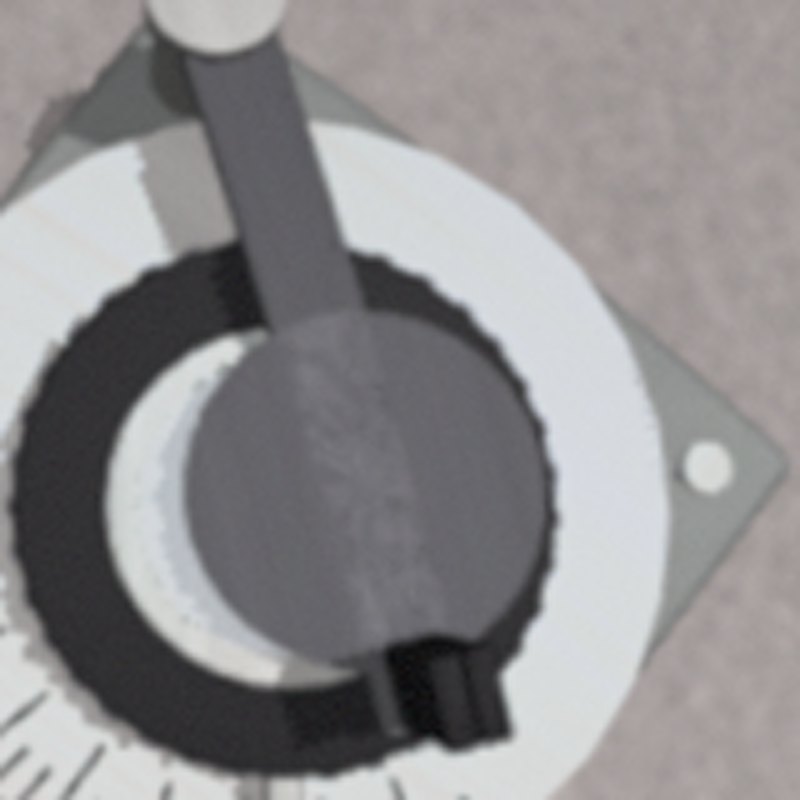

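Shutter tab top at (478,698), predicted (485,692), which matches a blade direction of about 224°. I'll move to its clockwise side.

```bash
python3 -m creep '[{"turn":[0,0,0.05],"travel":[0.005,0.004,0.02],"hand":0},{"turn":[0,0,0.15],"travel":[0.02,0.016,0.03],"hand":0},{"turn":[0,0,0.25],"travel":[0.038,0.028,0.03],"hand":0},{"turn":[0,0,0.305],"travel":[0.049,0.036,0.03],"hand":0},{"turn":[0,0,0.305],"travel":[0.049,0.036,0.01],"hand":0},{"turn":[0,0,0.305],"travel":[0.049,0.036,-0.01],"hand":0},{"turn":[0,0,0.305],"travel":[0.049,0.036,-0.01],"hand":0},{"turn":[0,0,0.305],"travel":[0.049,0.036,-0.01],"hand":0}]'
python3 shot.py o 120 100 520 400
```

```text
time: 10.33
tool_pos: [0.5339, 0.0829, 0.1009]
eef_rot: [-3.139, 0.002, 0.769]
ft_force: [0.9, -0.2, 0.4]
gripper_width: 0.0008
[0.53389882 0.08286964 0.10094263] [-3.13911903e+00  2.12320571e-03  7.69031473e-01] [ 0.90715895 -0.16916025  0.40574116] 10.3333
```

View pics/o.png

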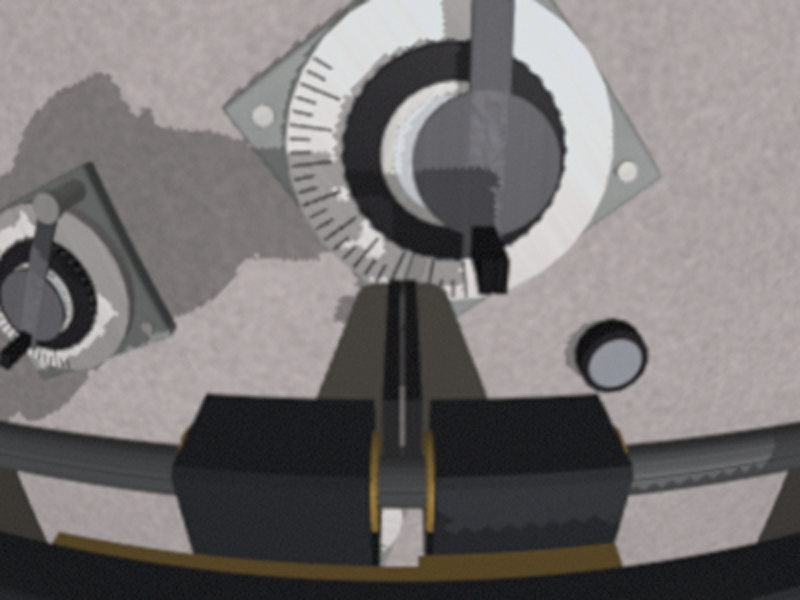

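The tab at (490,260) is right of the finger, with free space below. I'll descend to nominal z = 0.060 (visible tip about 76 mm, blade top 62 mm).

```bash
python3 -m creep '[{"turn":[0,0,0],"travel":[0,0,-0.015],"hand":0},{"turn":[0,0,0],"travel":[0,0,-0.03],"hand":0},{"turn":[0,0,0],"travel":[0,0,-0.041],"hand":0},{"turn":[0,0,0],"travel":[0,0,-0.041],"hand":0},{"turn":[0,0,0],"travel":[0,0,-0.041],"hand":0}]'
python3 shot.py p 120 100 520 400
```

```text
time: 10.8
tool_pos: [0.5353, 0.0826, 0.0614]
eef_rot: [-3.142, -0.0, 0.769]
ft_force: [-0.3, 0.3, -0.1]
gripper_width: 0.0003
[0.53529361 0.08256955 0.06142154] [-3.14156442e+00 -4.26602748e-05  7.68739127e-01] [-0.30675702  0.34589969 -0.11975014] 10.8
```

View pics/p.png

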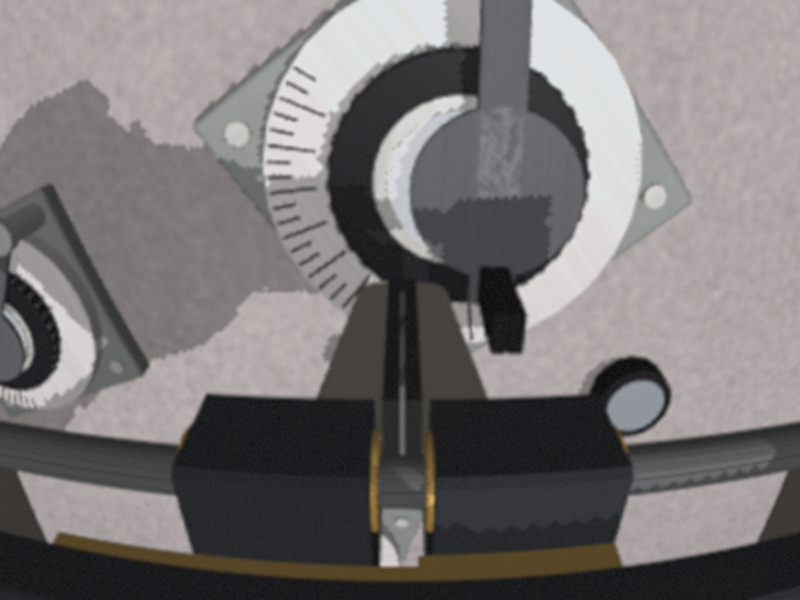

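```bash
python3 - <<'E'
from sarc import *
table(pose(224,.032),224,[(224,.026),(224,.020)]+[(t,.018) for t in range(226,294,4)])
E
```

```text
224 0.026 az 0.000 [ 0.0042 -0.0043] [0.5395 0.0776]
224 0.02 az 0.000 [ 0.0083 -0.0086] [0.5436 0.0733]
226 0.018 az 0.035 [ 0.0121 -0.0134] [0.5474 0.0685]
230 0.018 az 0.105 [ 0.0173 -0.0197] [0.5526 0.0622]
234 0.018 az 0.175 [ 0.0229 -0.0257] [0.5582 0.0562]
238 0.018 az 0.244 [ 0.0289 -0.0313] [0.5642 0.0506]
242 0.018 az 0.314 [ 0.0353 -0.0364] [0.5706 0.0455]
246 0.018 az 0.384 [ 0.042  -0.0411] [0.5774 0.0408]
250 0.018 az 0.454 [ 0.0491 -0.0453] [0.5844 0.0366]
254 0.018 az 0.524 [ 0.0564 -0.049 ] [0.5917 0.0329]
258 0.018 az 0.593 [ 0.0639 -0.0522] [0.5993 0.0297]
262 0.018 az 0.663 [ 0.0717 -0.0548] [0.607  0.0271]
266 0.018 az 0.733 [ 0.0796 -0.0569] [0.6149 0.025 ]
270 0.018 az 0.803 [ 0.0877 -0.0584] [0.623  0.0235]
274 0.018 az 0.873 [ 0.0958 -0.0594] [0.6311 0.0225]
278 0.018 az 0.942 [ 0.104  -0.0598] [0.6393 0.0221]
282 0.018 az 1.012 [ 0.1122 -0.0596] [0.6475 0.0223]
286 0.018 az 1.082 [ 0.1203 -0.0589] [0.6556 0.023 ]
290 0.018 az 1.152 [ 0.1284 -0.0576] [0.6637 0.0243]
```

```bash
python3 -m creep '[{"turn":[0,0,0],"travel":[0.004,-0.004,0],"hand":0},{"turn":[0,0,0],"travel":[0.008,-0.0085,0],"hand":0},{"turn":[0,0,0.03],"travel":[0.011,-0.0125,0],"hand":0},{"turn":[0,0,0.06],"travel":[0.0145,-0.0165,0],"hand":0},{"turn":[0,0,0.105],"travel":[0.0173,-0.0197,0],"hand":0},{"turn":[0,0,0.14],"travel":[0.02,-0.0227,0],"hand":0},{"turn":[0,0,0.175],"travel":[0.0229,-0.0257,0],"hand":0},{"turn":[0,0,0.21],"travel":[0.0259,-0.0285,0],"hand":0},{"turn":[0,0,0.244],"travel":[0.0289,-0.0313,0],"hand":0},{"turn":[0,0,0.244],"travel":[0.0289,-0.0313,0],"hand":0}]'
python3 shot.py q 120 100 520 400
```

```text
time: 11.68
tool_pos: [0.5654, 0.0504, 0.0618]
eef_rot: [3.14, -0.001, 1.013]
ft_force: [-0.4, -0.5, -0.1]
gripper_width: 0.0003
[0.5654121  0.05037983 0.06179705] [ 3.14008602e+00 -6.41137684e-04  1.01283697e+00] [-0.40470176 -0.53921996 -0.12472813] 11.6833
```

View pics/q.png

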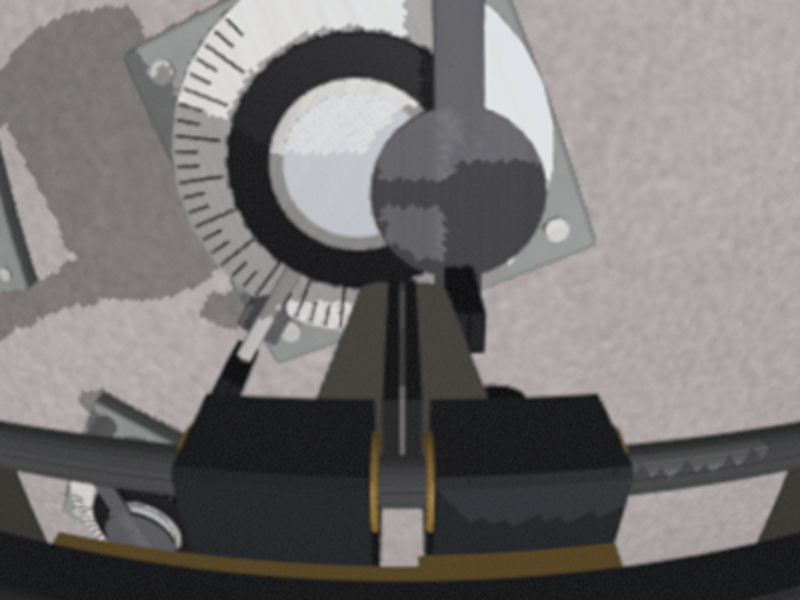

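The shutter follows, with its tab at (465,310) beside the finger. I'll continue to about 282°; the stop is expected near 290°.

```bash
python3 -m creep '[{"turn":[0,0,0.07],"travel":[0.0064,-0.0051,0],"hand":0},{"turn":[0,0,0.14],"travel":[0.0131,-0.0098,0],"hand":0},{"turn":[0,0,0.21],"travel":[0.0202,-0.014,0],"hand":0},{"turn":[0,0,0.28],"travel":[0.0275,-0.0177,0],"hand":0},{"turn":[0,0,0.349],"travel":[0.035,-0.0209,0],"hand":0},{"turn":[0,0,0.419],"travel":[0.0428,-0.0235,0],"hand":0},{"turn":[0,0,0.489],"travel":[0.0507,-0.0256,0],"hand":0},{"turn":[0,0,0.559],"travel":[0.0588,-0.0271,0],"hand":0},{"turn":[0,0,0.629],"travel":[0.0669,-0.0281,0],"hand":0},{"turn":[0,0,0.698],"travel":[0.0751,-0.0285,0],"hand":0},{"turn":[0,0,0.768],"travel":[0.0833,-0.0283,0],"hand":0},{"turn":[0,0,0.768],"travel":[0.0833,-0.0283,0],"hand":0}]'
python3 shot.py r 120 100 520 400
python3 - <<'E'
from sarc import *
table(pose(282,.018),282,[(t,.018) for t in (284,286,287,288,289,290,291,292)])
E
```

```text
time: 12.73
tool_pos: [0.6486, 0.0227, 0.0613]
eef_rot: [3.14, 0.0, 1.782]
ft_force: [1.0, -0.1, -0.9]
gripper_width: 0.0004
[0.64859975 0.02271419 0.06129859] [3.14047211e+00 4.91619827e-04 1.78153506e+00] [ 1.03115602 -0.13581725 -0.87804683] 12.7333
284 0.018 az 0.035 [0.0041 0.0003] [0.6516 0.0226]
286 0.018 az 0.070 [0.0082 0.0007] [0.6556 0.023 ]
287 0.018 az 0.087 [0.0102 0.001 ] [0.6577 0.0233]
288 0.018 az 0.105 [0.0122 0.0013] [0.6597 0.0236]
289 0.018 az 0.122 [0.0142 0.0017] [0.6617 0.0239]
290 0.018 az 0.140 [0.0162 0.002 ] [0.6637 0.0243]
291 0.018 az 0.157 [0.0183 0.0025] [0.6657 0.0247]
292 0.018 az 0.175 [0.0203 0.0029] [0.6677 0.0252]
```

View pics/r.png

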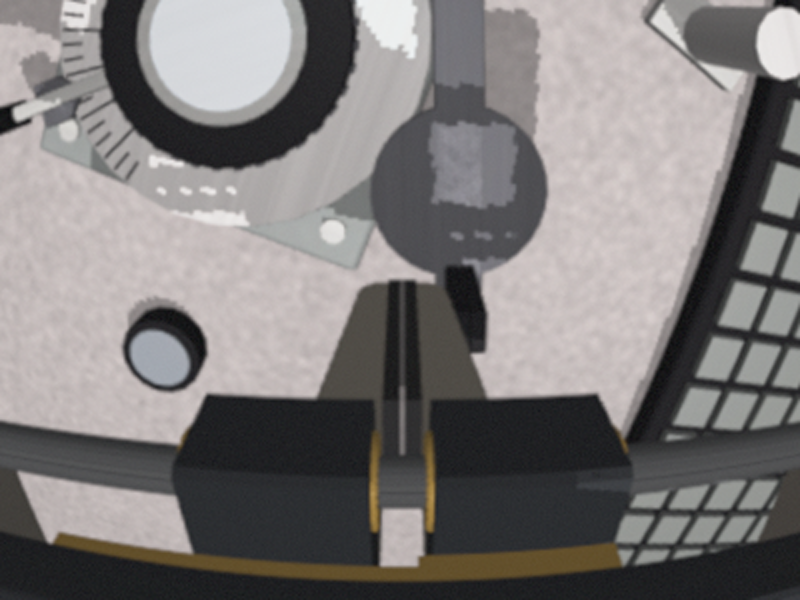

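The blade swings well, and the contact geometry is unchanged. I'll approach the stop in small steps and watch the force.

```bash
python3 -m creep '[{"turn":[0,0,0.02],"travel":[0.002,0.0001,0],"hand":0},{"turn":[0,0,0.035],"travel":[0.0041,0.0003,0],"hand":0},{"turn":[0,0,0.052],"travel":[0.0061,0.0005,0],"hand":0},{"turn":[0,0,0.07],"travel":[0.0082,0.0007,0],"hand":0},{"turn":[0,0,0.087],"travel":[0.0102,0.001,0],"hand":0},{"turn":[0,0,0.105],"travel":[0.0122,0.0013,0],"hand":0},{"turn":[0,0,0.105],"travel":[0.0122,0.0013,0],"hand":0}]'
python3 -m creep '[{"turn":[0,0,0.009],"travel":[0.001,0.0002,0],"hand":0},{"turn":[0,0,0.009],"travel":[0.001,0.0002,0],"hand":0}]'
python3 -m creep '[{"turn":[0,0,0.008],"travel":[0.001,0.0002,0],"hand":0},{"turn":[0,0,0.008],"travel":[0.001,0.0002,0],"hand":0}]'
python3 shot.py t 120 100 520 400
```

```text
time: 13.37
tool_pos: [0.66, 0.0244, 0.061]
eef_rot: [3.141, -0.0, 1.887]
ft_force: [-0.8, -0.3, 0.1]
gripper_width: 0.0003
time: 13.53
tool_pos: [0.6607, 0.0246, 0.061]
eef_rot: [3.142, -0.0, 1.895]
ft_force: [-1.2, 0.7, 0.3]
gripper_width: 0.0002
time: 13.7
tool_pos: [0.6617, 0.0247, 0.061]
eef_rot: [3.142, -0.0, 1.903]
ft_force: [-0.8, -0.2, -1.0]
gripper_width: 0.0005
[0.66169436 0.02466573 0.06098319] [ 3.14157448e+00 -9.48096441e-06  1.90324219e+00] [-0.76490347 -0.15539919 -1.03709486] 13.7
```

View pics/t.png

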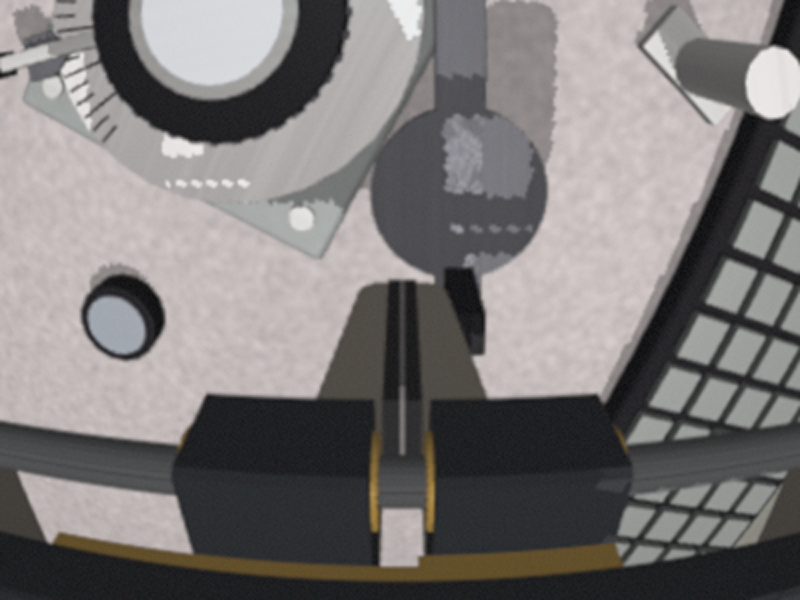

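```bash
python3 -m creep '[{"turn":[0,0,0.008],"travel":[0.001,0.0002,0],"hand":0},{"turn":[0,0,0.008],"travel":[0.001,0.0002,0],"hand":0}]'
python3 -m creep '[{"turn":[0,0,0.008],"travel":[0.001,0.0002,0],"hand":0},{"turn":[0,0,0.008],"travel":[0.001,0.0002,0],"hand":0}]'
python3 -m creep '[{"turn":[0,0,0.008],"travel":[0.001,0.0002,0],"hand":0},{"turn":[0,0,0.008],"travel":[0.001,0.0002,0],"hand":0}]'
```

```text
time: 13.92
tool_pos: [0.6623, 0.0248, 0.0609]
eef_rot: [-3.141, -0.0, 1.911]
ft_force: [-2.5, -0.4, 1.6]
gripper_width: 0.0004
time: 14.08
tool_pos: [0.6624, 0.0247, 0.0609]
eef_rot: [-3.138, -0.0, 1.92]
ft_force: [-6.1, -1.3, 2.9]
gripper_width: 0.0002
time: 14.25
tool_pos: [0.6625, 0.0246, 0.0608]
eef_rot: [-3.136, -0.001, 1.928]
ft_force: [-8.2, -2.7, 5.3]
gripper_width: 0.0008
```

The force rose from 2.5 to 8 N and the tool stopped advancing, so the blade is on its stop. I'll back away and lift.

```bash
python3 -m creep '[{"turn":[0,0,0],"travel":[-0.004,-0.0015,0],"hand":0},{"turn":[0,0,0],"travel":[-0.01,-0.0035,0],"hand":0},{"turn":[0,0,0],"travel":[-0.019,-0.007,0],"hand":0},{"turn":[0,0,0],"travel":[-0.019,-0.007,0.03],"hand":0},{"turn":[0,0,0],"travel":[-0.019,-0.007,0.07],"hand":0},{"turn":[0,0,0],"travel":[-0.019,-0.007,0.11],"hand":0},{"turn":[0,0,-0.1],"travel":[-0.04,-0.007,0.14],"hand":0},{"turn":[0,0,-0.2],"travel":[-0.06,-0.007,0.15],"hand":0},{"turn":[0,0,-0.32],"travel":[-0.08,-0.007,0.15],"hand":0},{"turn":[0,0,-0.44],"travel":[-0.1,0,0.15],"hand":0},{"turn":[0,0,-0.56],"travel":[-0.12,0,0.15],"hand":0},{"turn":[0,0,-0.68],"travel":[-0.14,0,0.15],"hand":0}]'
python3 -m creep '[{"turn":[0,0,-0.12],"travel":[-0.01,0.005,0],"hand":0},{"turn":[0,0,-0.24],"travel":[-0.02,0.01,0],"hand":0},{"turn":[0,0,-0.36],"travel":[-0.03,0.02,0],"hand":0},{"turn":[0,0,-0.48],"travel":[-0.03,0.03,0],"hand":0},{"turn":[0,0,-0.6],"travel":[-0.03,0.03,0],"hand":0},{"turn":[0,0,-0.72],"travel":[-0.03,0.03,0],"hand":0},{"turn":[0,0,-0.78],"travel":[-0.03,0.03,0],"hand":0},{"turn":[0,0,-0.78],"travel":[-0.03,0.03,0],"hand":0},{"turn":[0,0,-0.78],"travel":[-0.03,0.03,0],"hand":0}]'
python3 shot.py u 120 0 520 300; python3 lev2.py u 192
```

```text
time: 15.25
tool_pos: [0.5238, 0.0256, 0.2111]
eef_rot: [3.14, -0.001, 1.241]
ft_force: [-0.3, 0.3, 0.1]
gripper_width: 0.0005
time: 16.0
tool_pos: [0.4947, 0.0553, 0.2111]
eef_rot: [3.141, -0.001, 0.469]
ft_force: [0.2, 0.4, -0.1]
gripper_width: 0.001
[0.49471609 0.05530549 0.21113264] [ 3.14123971e+00 -9.66873034e-04  4.68765599e-01] [ 0.18457299  0.37441786 -0.1204942 ] 16.0
tool 0.08470526942976467 204.32751834334917
```

View pics/u.png

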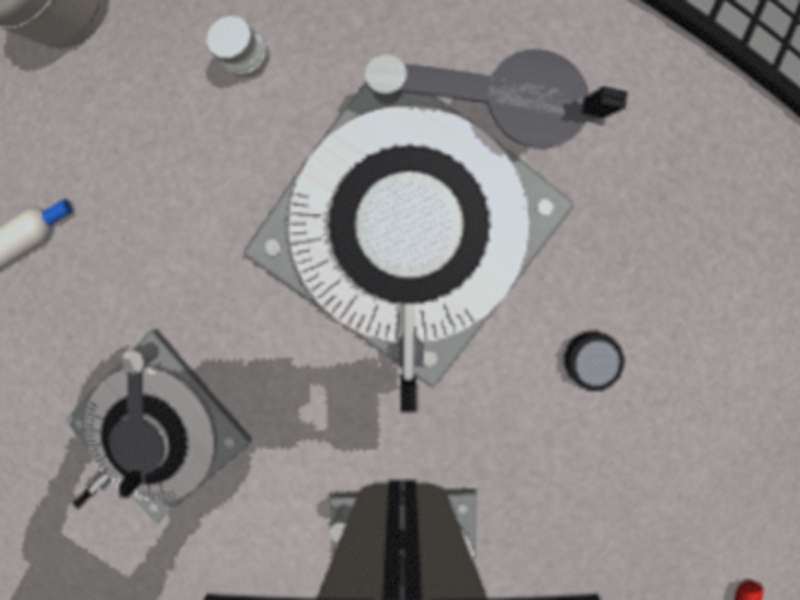

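View pics/lv_u.png

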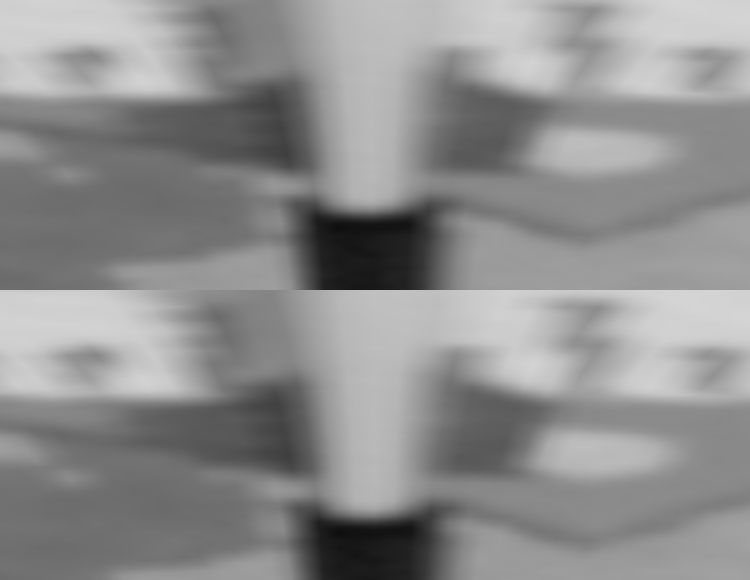

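```bash
python3 - <<'E'
from meas import *
from sarc import P
import pickle
for n,pts in (("d",dict(vial=(192.8,84,.055),cell=(430,142.4,.016))),("u",dict(shut=(120+606/2,97/2,.098),post=(120+386/2,74/2,.066),vial=(120+230/2,38/2,.055),cell=(120+598/2,362/2,.016)))):
    s,c=pickle.load(open(n+".pkl","rb"));T=toolT(s);g=cv2.cvtColor(c["image"],cv2.COLOR_RGB2GRAY)
    print(n,ringfit(g,c,T,np.array([.572,.0902]),.034,.066,.078,-1))
    for k,(u,v,z) in pts.items(): print(k,onz(c,u,v,z,T).round(4))
    if n=="u":
        d=onz(c,120+303,48.5,.098,T)[:2]-P;print("shutter deg",np.degrees(np.arctan2(d[1],d[0]))%360-215.5,np.hypot(*d))
        cr=c["image"][140:230,280:370];crop(c["image"],280,140,370,220,8,"pics/u2.png")
E
python3 - <<'E'
import sys;sys.path.insert(0,'.')
from rig import env
from h import *
c=env.read_camera("scene");crop(c["image"],240,110,480,270,3,"pics/u_scene.png")
E
```

```text
d (array([0.57199827, 0.0902544 ]), np.float64(0.07143453167312624), 115)
vial [0.6267 0.2315 0.055 ]
cell [ 0.5511 -0.0607  0.016 ]
u (array([0.57192128, 0.09020954]), np.float64(0.07134283583026087), 131)
shut [0.6779 0.0338 0.098 ]
post [0.6405 0.1386 0.066 ]
vial [0.6271 0.2316 0.055 ]
cell [ 0.5515 -0.0617  0.016 ]
shutter deg 73.7800459291704 0.11197210762475261
```

View pics/u2.png

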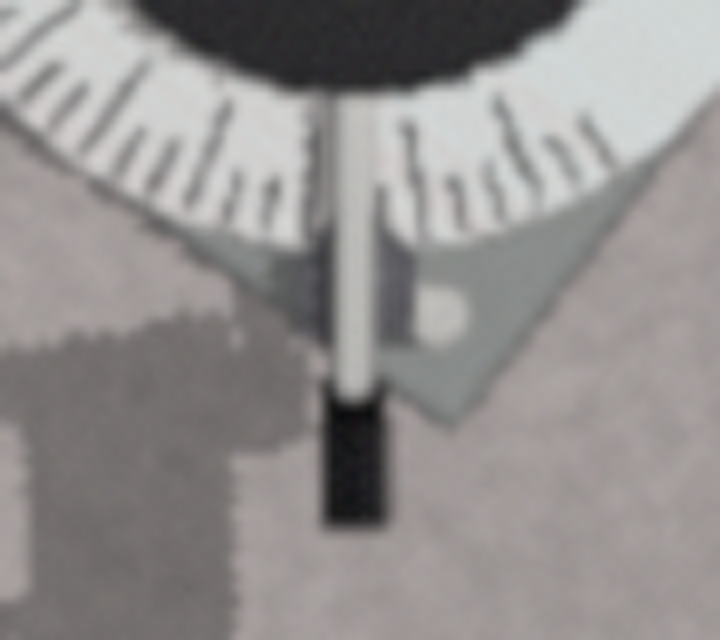

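View pics/u_scene.png

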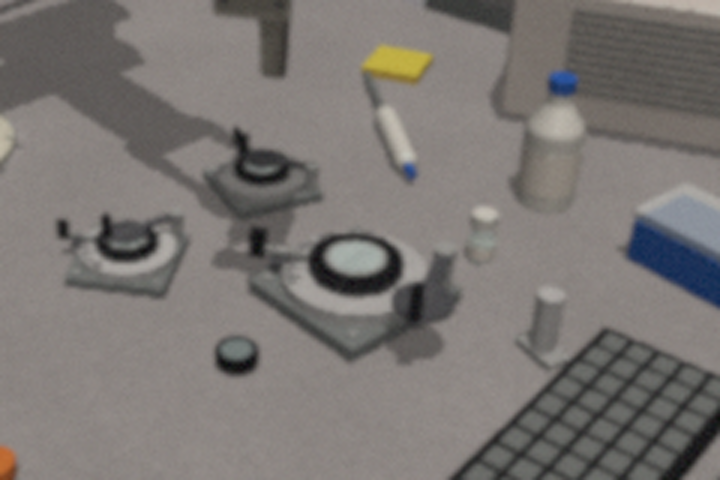

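Final views: the lever is at 206.8° over the clip (about 207 ± 0.3°), the shutter at about 74° (at its stop), the glass is clear and the disc centre unchanged. I'm handing in.

```bash
python3 - <<'E'
from rig import env
print(env.close_job(), env.state()["time"])
E
```

```text
the job is handed in; nothing more can be done
the job is handed in; nothing more can be done
```

On the largest housing, I pushed the ring's lever anticlockwise by about 62° until it stood over the clip. Then I pushed the shutter tab until the blade was against its stop. The fingers stayed closed throughout, and I handed in at about 16 s with the robot clear, around 0.2 m up.

- **First push missed:** the first try at the lever passed just over the top of its tab. The visible fingertips end about 16 mm short of the stated tool point, so I backed off, went lower and tried again.
- **Lever on the clip:** the last views put the lever at about 206.8° and the clip's middle at 206.9–207.0°. Different views disagree by up to about 0.4° (0.5 mm at the clip), partly because a shadow blurs the clip's left edge.
- **Shutter:** at the stop the force rose to about 10 N, under the 15 N at which the housing slides. The blade measured about 73.8°, against 74.5° nominal, and the glass is clear.
- **Surroundings:** the housing's centre, the vial and the lens cell came out where they started, within about 1 mm. I checked the other things only by eye in the scene picture, which does not show the tube rack or screwdriver in full.

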